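# Find the weak leaf spring and throw its toggle clamp open

### The arm

A 7-joint arm with a two-finger parallel gripper is mounted at the origin on a cart in front of the work surface, level with it; the furniture and walls round the work are solid. World frame = base frame: x ahead of the robot, y to its left, z up, the work surface at z = 0. Lengths are in m, angles in rad, forces in N, time in s.
With the tool pointing down it reaches from about 0.425 to 0.925 m from the base axis. Payload 6.8 kg.
Tool frame: the origin (TCP) lies midway between the tips of the shut fingers; the grasp point (between the pads) lies 19 mm behind it; z points along the fingers, x is the direction in which the jaws open and shut, and the axes are right-handed (so a half turn about z gives the same grasp; the last joint's range is limited). The gripper opens to 85 mm and grips with 20 to 120 N. Pads are 22 mm wide; open, the fingers measure 114 mm over their backs; the gripper's body (76 mm by 85 mm) begins 54 mm behind the grasp point. The pads swing forward as they close: fully open they stand 13 mm farther back than shut.
Start: joints at [-1.386, 0.477, 0.022, 1.555, -0.011, 1.109, -0.083], TCP at [0.195, 0.646, 0.231] pointing down, gripper open.
Joint ranges: [-2.96, 2.96], [-0.34, 2.1], [-1.41, 1.46], [0.24, 2.44], [-1.37, 4.51], [0.17, 1.92], [-2.96, 2.96]. Speed limits (rad/s): [2.39, 2.39, 3.14, 3.14, 3.14, 3.14, 3.14].

### API

Orientations are given as a unit quaternion [w, x, y, z].
In Python, from station import bot, imaging, nets gives the robot as it stands. The module is installed in compiled form; this text tells all that it offers.
- The arm moves only by the tool apply_moves, never from a script. Its argument "moves" is text: rows parted by semicolons, each of 7 numbers parted by spaces: the gripper command: -1 is fully open, 1 is shut, values between are in proportion, then the shift along the tool's x, y, z normalised to -1 to 1, where 1 is 120 mm, then the turn, a rotation vector about the tool's x, y, z normalised to -1 to 1, where 1 is 4 degrees. In form: hand dx dy dz rx ry rz; .... A call has 1 to 12 rows; each row shifts and turns the commanded pose from where the row before left it, along the tool's axes as they then stand; what a row does not reach is not made up. A row lasts 1/12 s, in which the tool goes at most 41.7 mm and 7.16 degrees, less where a joint would pass 70% of its speed; a pose out of reach is approached as far as the arm can. A call with a number of a shift or a turn outside -1 to 1 is refused whole. A call with a gripper value outside its range is refused whole. The fingers move at their own pace and stop on an object; "force" is the grip in N (left out, the last holds). Time passes only in rows, so rows that do not move let the fingers close. It gives the time, the measured TCP pose, the force and the opening at its end, in the units of the state.
- bot.get_obs(): the state, without advancing time (a new reading comes with each control period).
- imaging.read_camera(name): name is "side" or "top"; returns a dict with "image" (480x640x3 uint8, red, green, blue), "fx", "fy", "cx", "cy" (pixels), "dist_coeffs" ([k1, k2, p1, p2, k3] as OpenCV has them; the pictures are not rectified), "view" (4x4, takes a point from world to camera coordinates). Camera axes: x right, y down, z forward; pixel columns grow to the right and rows downward; lengths in m; the calibration is good to about 2 mm. A picture is of the moment at which its call begins. There is no depth.
- bot.hand_in(): hands the job in, once; it reports no verdict.
Trained networks look in a picture, given as the dict that the camera call returned (one of the last four; its "shot" number tells which), for a name from the list of things; names that differ only in an ending like _2 or _b are one class to them, and where a whole thing is asked for, a point or a joint stands for the part that bears it (a point fixed in the world has none). Each returns a list of dicts, best first, with "score" (0 to 1); they miss things now and then, are a little off and sometimes report something else, mostly with a low value. They report only what shows in the picture. A call takes as long as a camera call.
- nets.spot_in(picture, name): "rect" ([left, top, right, bottom] in pixels, round what is visible of it).
- nets.outline_of(picture, name): "region" (480x640 bool, what is visible of it) and "rect" ([left, top, right, bottom] in pixels, round what is visible of it).
- nets.spot_point(picture, name): "location" ([column, row] in pixels: a listed point, or the origin of a listed thing).
The state is a dict: "t": time; "q": joint angles; "joint_vel": joint speeds; "joint_torque": joint torques, N m; "eef_pos": TCP position; "tool_rot": TCP orientation; "contact_force": force on the tool from outside, world axes, zero at the start; "torque": the same for the moment, N m; "gripper_width": opening from 0.0 (shut) to 1.0 (fully open).
Only numpy, scipy, OpenCV 4.12 (cv2) and the standard library are available. Lean on these libraries where they do the work, as an engineer would, in place of code of your own. Each camera call takes 0.05 s, during which the arm holds its last target.

### The job

One of the three leaf springs in the test fixture has gone weak: with the closed fingertips press each spring gently on its blue mid-span band to about 8 N (never more than 13 N), so that its drag pointer records how far it bends; a sound spring stops in the green, the weak one goes down into the red. Only when all three are tested, take the blue-gripped throw bar and with its tip push the weak spring's red clamp lever away from you past its dead point, so that it snaps fully open; keep the gripper itself off the levers and pointers, and leave the other two clamps closed. Finally lay the bar flat on the worktop, and do not shift the bottles, beaker and petri dish standing round the work.

Things in the scene. Friction and masses are not known exactly. Their poses are not given: they have to be found in the camera images.
- fixture: Spring-test fixture, fixed: grey base plate 195 (x) x 220 (y) x 12. Origin on the worktop; plate spans x -110..+85, y -110..+110. x points from the springs' free ends to their roots (away from the robot), y left, z up. Lanes along x at y = +70 (left), 0 (mid), -70 (right); each from front to back: scale post (front face x -102, top z 64), leaf (x -90..+20), clamp with red lever.
- leaf_left: Leaf spring, left lane, 110 x 24 x 4; origin at its root, z 58; free end towards fixture -x; top face at z 60 unloaded. All look alike; one, in a lane that changes, is weak (broken helper spring). At 8 N on the band a sound one sinks about 5 mm there and 10 at its free end, the weak one about 13 and 26 (stop at 36). Springs back. Over 13 N damages it.
- band_left (a point): Centre of the top face of the blue band (14 mm long, 24 wide) round the mid-span of the left leaf spring, 55 mm from its root: the place to press; moves with the spring.
- pointer_left (a joint): Drag pointer, left lane: black tab pushed down the scale post by the leaf's free end; stays at the lowest place reached. Value: greatest deflection of the free end in m, 0 = unused, travel 0.042. Green zone 0.006..0.015 (sound at 8 N), red zone 0.0185..0.036 (weak). Not to be pushed by gripper or bar.
- lever_left (a joint): Toggle clamp lever, left lane; axis along fixture y through x +45, z 50. 0 = closed, leaning 0.35 rad from upright towards the robot; grows as it is pushed away (fixture +x); dead point 0.6 rad: past it an inner spring snaps it to the open stop at 1.4, short of it the spring pulls it shut. It takes about 6 N on the paddle to start.
- paddle_left (a point): Centre of the red paddle on the left lever (30 wide along fixture y, 32 long, 8 thick), 49 mm from the lever's axis; closed: fixture x +28, z 96, its top at z 111. Moves with the lever. All that lies in front of it in the fixture stays below z 75; behind it the way is free.
- leaf_mid: Leaf spring, mid lane, 110 x 24 x 4; origin at its root, z 58; free end towards fixture -x; top face at z 60 unloaded. All look alike; one, in a lane that changes, is weak (broken helper spring). At 8 N on the band a sound one sinks about 5 mm there and 10 at its free end, the weak one about 13 and 26 (stop at 36). Springs back. Over 13 N damages it.
- band_mid (a point): Centre of the top face of the blue band (14 mm long, 24 wide) round the mid-span of the mid leaf spring, 55 mm from its root: the place to press; moves with the spring.
- pointer_mid (a joint): Drag pointer, mid lane: black tab pushed down the scale post by the leaf's free end; stays at the lowest place reached. Value: greatest deflection of the free end in m, 0 = unused, travel 0.042. Green zone 0.006..0.015 (sound at 8 N), red zone 0.0185..0.036 (weak). Not to be pushed by gripper or bar.
- lever_mid (a joint): Toggle clamp lever, mid lane; axis along fixture y through x +45, z 50. 0 = closed, leaning 0.35 rad from upright towards the robot; grows as it is pushed away (fixture +x); dead point 0.6 rad: past it an inner spring snaps it to the open stop at 1.4, short of it the spring pulls it shut. It takes about 6 N on the paddle to start.
- paddle_mid (a point): Centre of the red paddle on the mid lever (30 wide along fixture y, 32 long, 8 thick), 49 mm from the lever's axis; closed: fixture x +28, z 96, its top at z 111. Moves with the lever. All that lies in front of it in the fixture stays below z 75; behind it the way is free.
- leaf_right: Leaf spring, right lane, 110 x 24 x 4; origin at its root, z 58; free end towards fixture -x; top face at z 60 unloaded. All look alike; one, in a lane that changes, is weak (broken helper spring). At 8 N on the band a sound one sinks about 5 mm there and 10 at its free end, the weak one about 13 and 26 (stop at 36). Springs back. Over 13 N damages it.
- band_right (a point): Centre of the top face of the blue band (14 mm long, 24 wide) round the mid-span of the right leaf spring, 55 mm from its root: the place to press; moves with the spring.
- pointer_right (a joint): Drag pointer, right lane: black tab pushed down the scale post by the leaf's free end; stays at the lowest place reached. Value: greatest deflection of the free end in m, 0 = unused, travel 0.042. Green zone 0.006..0.015 (sound at 8 N), red zone 0.0185..0.036 (weak). Not to be pushed by gripper or bar.
- lever_right (a joint): Toggle clamp lever, right lane; axis along fixture y through x +45, z 50. 0 = closed, leaning 0.35 rad from upright towards the robot; grows as it is pushed away (fixture +x); dead point 0.6 rad: past it an inner spring snaps it to the open stop at 1.4, short of it the spring pulls it shut. It takes about 6 N on the paddle to start.
- paddle_right (a point): Centre of the red paddle on the right lever (30 wide along fixture y, 32 long, 8 thick), 49 mm from the lever's axis; closed: fixture x +28, z 96, its top at z 111. Moves with the lever. All that lies in front of it in the fixture stays below z 75; behind it the way is free.
- bar_grip (a point): Throw bar, loose, 174 long, 0.16 kg: centre of its square blue grip (90 x 22 x 22), 11 mm above the worktop as it lies. Its x axis points along the bar to the round black rubber tip (18 dia), which ends 115 mm ahead of this point, on a steel rod 14 dia; a dark knob ends 59 mm behind it.
- bottle_amber: Bystander, loose: amber reagent bottle with black cap, 62 dia x 134, beside the bar (mm); origin at the centre of its underside. Leave it where it stands.
- bottle_buffer: Bystander, loose: white bottle with blue cap, 66 dia x 144, close to the right side of the fixture (mm); origin at the centre of its underside. Leave it where it stands.
- beaker_3: Bystander, loose: glass beaker, 70 dia x 95, on the other side of the bar (mm); origin at the centre of its underside. Leave it where it stands.
- petri_dish: Bystander, loose: petri dish, 65 dia x 13 (mm); origin at the centre of its underside. Leave it where it stands.

How it is judged:
On the way, in this order (a step that is already met when the one before it is completed fails the run):
1. all three springs have been pressed to about 8 N (every pointer at least in the green) while all clamps are still closed (value of joint each of pointer_left, pointer_mid, pointer_right above 0.0065 m and value of joint each of lever_left, lever_mid, lever_right below 0.2 rad), for 0.1 s.
2. the clamp of the one spring whose pointer is in the red is open, the others closed (((value of joint pointer_left above 0.0185 m and value of joint lever_left above 1.2 rad and value of joint pointer_mid between 0.0065 and 0.0185 m and value of joint each of lever_mid, lever_right below 0.15 rad and value of joint pointer_right between 0.0065 and 0.0185 m) or (value of joint pointer_mid above 0.0185 m and value of joint lever_mid above 1.2 rad and value of joint pointer_left between 0.0065 and 0.0185 m and value of joint each of lever_left, lever_right below 0.15 rad and value of joint pointer_right between 0.0065 and 0.0185 m) or (value of joint pointer_right above 0.0185 m and value of joint lever_right above 1.2 rad and value of joint pointer_left between 0.0065 and 0.0185 m and value of joint each of lever_left, lever_mid below 0.15 rad and value of joint pointer_mid between 0.0065 and 0.0185 m))), for 0.2 s.
At the end, for the whole second after the job is handed in: Only the weak spring's pointer is past 18.5 mm and its lever open (over 1.2 rad); the other pointers at 6.5 to 18.5 mm, their levers closed (under 0.15 rad); the bar at rest flat on the worktop (grip centre under 20 mm high, within 0.12 rad of level) (((value of joint pointer_left above 0.0185 m and value of joint lever_left above 1.2 rad and value of joint pointer_mid between 0.0065 and 0.0185 m and value of joint each of lever_mid, lever_right below 0.15 rad and value of joint pointer_right between 0.0065 and 0.0185 m) or (value of joint pointer_mid above 0.0185 m and value of joint lever_mid above 1.2 rad and value of joint pointer_left between 0.0065 and 0.0185 m and value of joint each of lever_left, lever_right below 0.15 rad and value of joint pointer_right between 0.0065 and 0.0185 m) or (value of joint pointer_right above 0.0185 m and value of joint lever_right above 1.2 rad and value of joint pointer_left between 0.0065 and 0.0185 m and value of joint each of lever_left, lever_mid below 0.15 rad and value of joint pointer_mid between 0.0065 and 0.0185 m)) and height (world z) of bar_grip below 0.02 m and angle between bar_grip's own x axis and vertical between 1.45 and 1.69 rad and linear speed of bar below 0.02 m/s); the robot touches nothing.
It fails at once if a leaf spring is pressed with more than 13 N (contact force between any of the arm, the fingers and leaf_left above 13 N or contact force between any of the arm, the fingers and leaf_mid above 13 N or contact force between any of the arm, the fingers and leaf_right above 13 N).
It fails at once if a leaf spring is pressed more than 30 mm from its band, or with the bar ((contact force between the fingers and leaf_left above 3 N and horizontal distance between the grasp point and band_left above 0.03 m) or (contact force between the fingers and leaf_mid above 3 N and horizontal distance between the grasp point and band_mid above 0.03 m) or (contact force between the fingers and leaf_right above 3 N and horizontal distance between the grasp point and band_right above 0.03 m) or contact force between bar and leaf_left above 3 N or contact force between bar and leaf_mid above 3 N or contact force between bar and leaf_right above 3 N).
It fails at once if the gripper touches a clamp lever (contact force between any of the fingers, the arm and lever_left above 1 N or contact force between any of the fingers, the arm and lever_mid above 1 N or contact force between any of the fingers, the arm and lever_right above 1 N).
It fails at once if a pointer is pushed directly by the gripper or the bar (contact force between any of the fingers, the arm, bar and pointer_left above 0.5 N or contact force between any of the fingers, the arm, bar and pointer_mid above 0.5 N or contact force between any of the fingers, the arm, bar and pointer_right above 0.5 N).
It fails at once if a bystander is moved more than 30 mm or tipped (distance of any of bottle_amber, bottle_buffer, beaker_3, petri_dish from where it was at the start of the episode above 0.03 m or angle between any of bottle_amber, bottle_buffer, beaker_3, petri_dish's own z axis and vertical above 0.4 rad).
It also fails if it takes over 69 s, if anything falls off the work surface, if the arm or the gripper's body presses on something with over 40 N, if the wrist force passes 120 N, or if a joint passes its speed limit or range.

## Working session

There is one attempt and no reset: what is moved stays moved. The work goes in short steps, Python scripts to look and compute and a tool call to move; the robot and the scene stay as the last step left them, time stands still between calls to the robot, and variables do not carry over. Pictures are saved under pics/ and viewed, and the job is handed in when it is done.

Besides the shell and the picture viewer there is one more tool, called after "Request:" by a JSON object that holds its "op" and its "data", one argument or row to a line. apply_moves: Moves the arm, as the interface text tells. Scaled input: -1 to 1 covers 120 mm each way for a shift and 4 degrees each way for a turn. Its arguments: {"type":"object","properties":{"moves":{"type":"string"},"force":{"type":"number"}},"required":["moves"]}

```bash
mkdir -p pics; cat > h.py <<'E'
from station import bot, imaging, nets
import numpy as np, cv2
def shot(n,f):
    p=imaging.read_camera(n); cv2.imwrite('pics/'+f,p['image'][:,:,::-1]); return p
def ray(p,uv):
    K=np.array([[p['fx'],0,p['cx']],[0,p['fy'],p['cy']],[0,0,1]])
    n=cv2.undistortPoints(np.array([[uv]],float),K,np.array(p['dist_coeffs'],float))[0,0]
    V=np.array(p['view']);R=V[:3,:3];t=V[:3,3]
    return -R.T@t, R.T@np.array([n[0],n[1],1])
def atz(p,uv,z):
    o,d=ray(p,uv); return o+d*(z-o[2])/d[2]
def tri(p1,u1,p2,u2):
    o1,d1=ray(p1,u1);o2,d2=ray(p2,u2)
    A=np.stack([d1,-d2],1);s=np.linalg.lstsq(A,o2-o1,rcond=None)[0]
    a=o1+s[0]*d1;b=o2+s[1]*d2
    return (a+b)/2,np.linalg.norm(a-b)
def proj(p,X):
    K=np.array([[p['fx'],0,p['cx']],[0,p['fy'],p['cy']],[0,0,1]])
    V=np.array(p['view'])
    return cv2.projectPoints(np.array(X,float).reshape(-1,1,3),cv2.Rodrigues(V[:3,:3])[0],V[:3,3],K,np.array(p['dist_coeffs'],float))[0][:,0]
E
python3 - <<'E'
from h import *
np.set_printoptions(precision=4,suppress=True)
a=shot('top','t0.png');b=shot('side','s0.png')
for n in ['band_left','band_mid','band_right','paddle_left','paddle_mid','paddle_right','bar_grip','fixture','bottle_amber','bottle_buffer','beaker_3','petri_dish']:
    for q,p in (('top',a),('side',b)):
        print(n,q,[(np.round(r['location'],1),round(r['score'],2)) for r in nets.spot_point(p,n)[:3]])
print(bot.get_obs())
for p in(a,b): print(ray(p,(320,240)))
E
```

```text
band_left top [(array([354.9, 248.8]), 0.75)]
band_left side [(array([294.9, 254.7]), 0.67), (array([326.6, 237.9]), 0.53)]
band_mid top [(array([389.1, 249.7]), 0.92), (array([420.4, 251. ]), 0.22), (array([211. , 250.4]), 0.17)]
band_mid side []
band_right top [(array([420.4, 254. ]), 0.61), (array([427.1, 221.8]), 0.42), (array([358.2, 217.1]), 0.19)]
band_right side [(array([239. , 278.2]), 0.63)]
paddle_left top [(array([358.1, 219.9]), 0.49)]
paddle_left side [(array([304.4, 269.2]), 0.65)]
paddle_mid top []
paddle_mid side [(array([275.3, 282. ]), 0.8), (array([264.4, 269.7]), 0.29)]
paddle_right top [(array([424.5, 225.3]), 0.59)]
paddle_right side [(array([246.7, 295.5]), 0.75), (array([380.4, 240.6]), 0.64)]
bar_grip top [(array([257. , 238.9]), 0.66)]
bar_grip side [(array([378.5, 237.8]), 0.68)]
fixture top [(array([382.3, 238.2]), 0.6)]
fixture side [(array([272.4, 292.2]), 0.55), (array([250.1, 299.8]), 0.22)]
bottle_amber top [(array([214.2, 248.1]), 0.95)]
bottle_amber side [(array([408.8, 219.7]), 0.75)]
bottle_buffer top [(array([452.2, 242.3]), 0.6)]
bottle_buffer side [(array([207. , 315.6]), 0.82)]
beaker_3 top [(array([388.1, 227. ]), 0.42)]
beaker_3 side [(array([353.3, 279.8]), 0.89)]
petri_dish top [(array([305.3, 268.2]), 0.83)]
petri_dish side []
{'t': 1.3, 'q': array([-1.3861,  0.477 ,  0.0224,  1.5554, -0.0115,  1.1093, -0.0831]), 'joint_vel': array([-0.0003,  0.002 , -0.0014,  0.0001, -0.0013, -0.0002,  0.0005]), 'joint_torque': array([  0.0004, -59.6328,   1.6064, -28.1539,   0.0124,   0.0017,
         0.    ]), 'eef_pos': array([0.1948, 0.6463, 0.2313]), 'tool_rot': array([-0.    ,  0.8027,  0.5964,  0.    ]), 'contact_force': array([-0.5747,  0.9352,  0.8123]), 'torque': array([ 0.0264, -0.0238, -0.0214]), 'gripper_width': 1.001998341635913}
(array([0.4709, 0.182 , 1.1645]), array([ 0.073 ,  0.003 , -0.9973]))
(array([ 1.1407, -0.1678,  1.13  ]), array([-0.4825,  0.2719, -0.8327]))
```

View pics/t0.png

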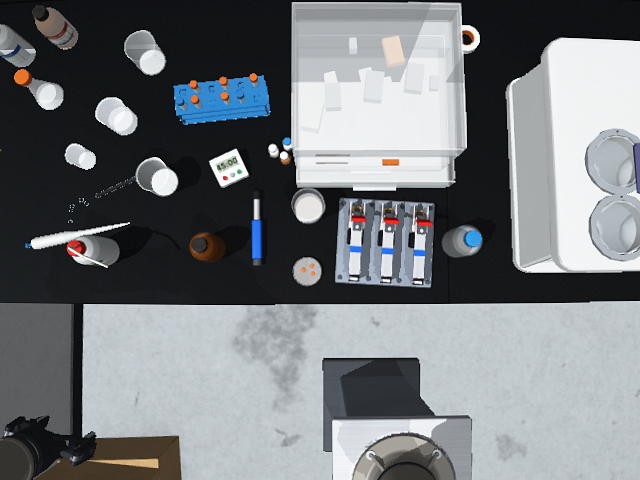

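View pics/s0.png

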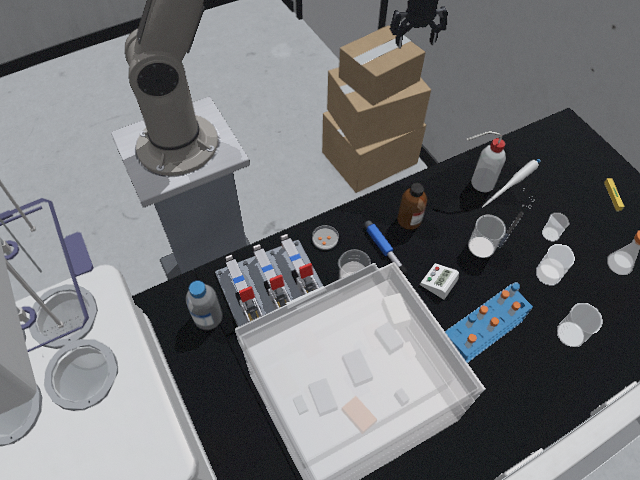

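```bash
python3 - <<'E'
import cv2
a=cv2.imread('pics/t0.png');b=cv2.imread('pics/s0.png')
cv2.imwrite('pics/t0c.png',cv2.resize(a[190:330,190:480],None,fx=2.75,fy=2.75,interpolation=cv2.INTER_CUBIC))
cv2.imwrite('pics/s0c.png',cv2.resize(b[170:350,180:440],None,fx=3,fy=3,interpolation=cv2.INTER_CUBIC))
E
```

```text
(no output)
```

View pics/t0c.png

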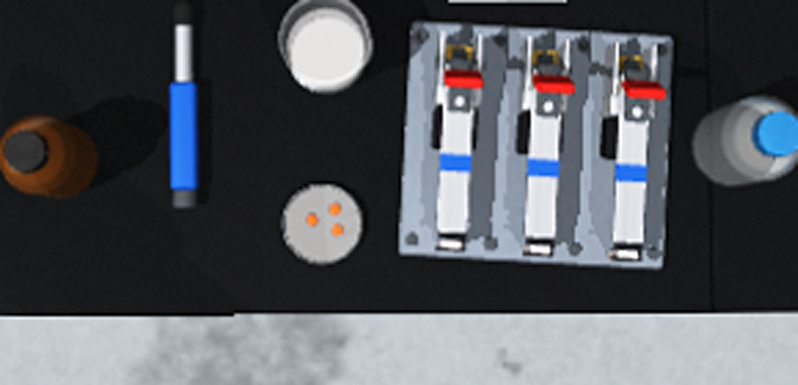

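View pics/s0c.png

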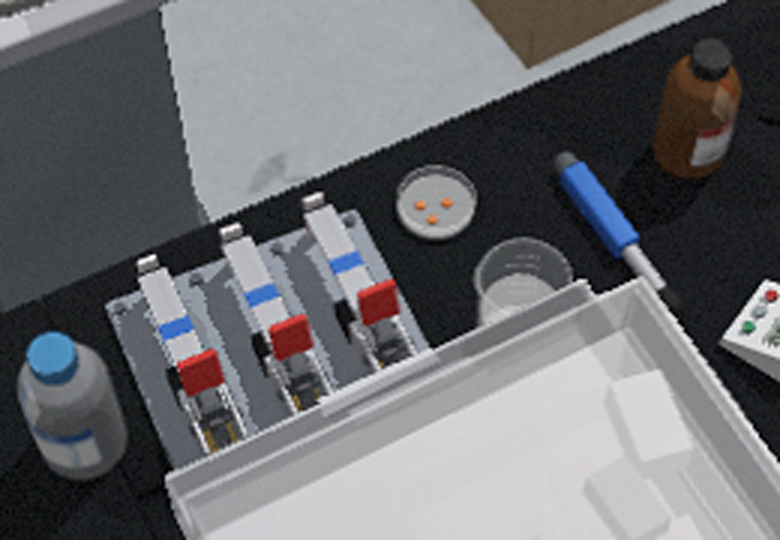

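```bash
python3 - <<'E'
from h import *
np.set_printoptions(precision=4,suppress=True)
a=imaging.read_camera('top');b=imaging.read_camera('side')
def blobs(p,box,lo,hi):
    h=cv2.cvtColor(p['image'],cv2.COLOR_RGB2HSV);m=cv2.inRange(h,lo,hi);M=np.zeros_like(m);l,t,r,bb=box;M[t:bb,l:r]=m[t:bb,l:r]
    n,_,s,c=cv2.connectedComponentsWithStats(M)
    return [(c[i],s[i,4]) for i in range(1,n) if s[i,4]>12]
blue=((105,150,60),(125,255,255));
red=((0,170,80),(8,255,255))
T=blobs(a,(340,230,435,275),*blue);S=blobs(b,(225,230,310,290),*blue)
print(T,S)
T=sorted([x[0] for x in T],key=lambda c:c[0]);S=sorted([x[0] for x in S],key=lambda c:-c[0])
B=[]
for t,s in zip(T,S):
    print('band',tri(a,t,b,s),atz(a,t,.06),atz(b,s,.06))
print('red',blobs(a,(340,195,435,240),*red),blobs(b,(225,230,330,320),*red))
for c in [(190+415/2.75,190+23/2.75),(190+672/2.75,190+39/2.75),(190+662/2.75,190+268/2.75),(190+401/2.75,190+254/2.75)]:
    print('corner',atz(a,c,.012))
# bar
h=cv2.cvtColor(a['image'],cv2.COLOR_RGB2HSV);m=cv2.inRange(h,*blue);M=np.zeros_like(m);M[210:275,245:270]=m[210:275,245:270]
pts=np.argwhere(M)[:,::-1].astype(np.float32);print(cv2.minAreaRect(pts),pts.mean(0))
for v in pts.mean(0),: print('grip',atz(a,v,.02))
r=cv2.boxPoints(cv2.minAreaRect(pts));print([atz(a,x,.022) for x in r])
print('tip',atz(a,(190+183/2.75,192),.009),'knob',atz(a,(190+183/2.75,190+200/2.75),.01))
h=cv2.cvtColor(b['image'],cv2.COLOR_RGB2HSV);m=cv2.inRange(h,*blue);M=np.zeros_like(m);M[215:260,360:400]=m[215:260,360:400]
pts=np.argwhere(M)[:,::-1].astype(np.float32);print('side grip',atz(b,pts.mean(0),.014))
for n in ['bottle_amber','bottle_buffer','beaker_3','petri_dish']:
  for p in(a,b):
    r=nets.spot_point(p,n)
    if r: print(n,atz(p,r[0]['location'],0),r[0]['score'])
np.save('views.npy',a['view'])
E
```

```text
[(array([354.8525, 248.7213]), np.int32(61)), (array([386.7742, 250.6613]), np.int32(62)), (array([419.0312, 252.5   ]), np.int32(64))] [(array([294.6579, 257.1579]), np.int32(38)), (array([266.7727, 268.0455]), np.int32(44)), (array([238.1765, 278.8824]), np.int32(51))]
band (array([0.5325, 0.1085, 0.0553]), np.float64(0.001100831935845746)) [0.5325 0.1093 0.06  ] [0.5349 0.1068 0.06  ]
band (array([0.528 , 0.0385, 0.0547]), np.float64(0.0009903781788239401)) [0.5279 0.0396 0.06  ] [0.5308 0.0371 0.06  ]
band (array([ 0.5237, -0.0319,  0.0561]), np.float64(0.00026624846600644086)) [ 0.5236 -0.031   0.06  ] [ 0.5259 -0.0325  0.06  ]
red [(array([358.1733, 218.4533]), np.int32(75)), (array([391.0519, 220.3117]), np.int32(77)), (array([423.7024, 222.2857]), np.int32(84))] [(array([305.6612, 270.5372]), np.int32(121)), (array([276.2074, 282.1037]), np.int32(135)), (array([246.1319, 293.7847]), np.int32(144))]
corner [0.6509 0.1371 0.012 ]
corner [ 0.637  -0.0779  0.012 ]
corner [ 0.4463 -0.0657  0.012 ]
corner [0.459  0.1499 0.012 ]
((256.0, 239.0), (38.0, 10.0), 90.0) [256.1439 238.6763]
grip [0.5583 0.3302 0.02  ]
[array([0.6007, 0.3419, 0.022 ]), array([0.6006, 0.3192, 0.022 ]), array([0.5144, 0.3187, 0.022 ]), array([0.5144, 0.3413, 0.022 ])]
tip [0.6671 0.3315 0.009 ] knob [0.5041 0.3302 0.01  ]
side grip [0.5608 0.328  0.014 ]
bottle_amber [0.5358 0.4339 0.    ] 0.73
bottle_amber [0.5357 0.4289 0.    ] 0.56
bottle_buffer [ 0.5462 -0.1256  0.    ] 0.92
bottle_buffer [ 0.5534 -0.1305  0.    ] 0.64
beaker_3 [0.625  0.2139 0.    ] 0.62
beaker_3 [0.6269 0.2098 0.    ] 0.9
petri_dish [0.4901 0.2206 0.    ] 0.68
petri_dish [0.4873 0.2134 0.    ] 0.78
```

Request:
{"op": "apply_moves", "data": {
  "moves": "1 0 0 0 0 0 -1;1 0 0 0 0 0 -1;1 0 0 0 0 0 -1;1 0 0 0 0 0 -0.3;1 -0.26 0.19 0 0 0 0;1 -0.26 0.19 0 0 0 0;1 -0.26 0.19 0 0 0 0;1 -0.26 0.19 0 0 0 0;1 -0.26 0.19 0 0 0 0;1 -0.26 0.19 0 0 0 0;1 -0.26 0.19 0 0 0 0;1 -0.26 0.19 0 0 0 0",
  "force": 60
}}

```text
t: 2.8
eef_pos: [0.3621, 0.3842, 0.2316]
tool_rot: [-0.0, 0.729, 0.684, 0.0]
contact_force: [0.1, 0.0, 0.2]
gripper_width: -0.002
```

Request:
{"op": "apply_moves", "data": {
  "moves": "1 -0.276 0.196 0 0 0 0;1 -0.276 0.196 0 0 0 0;1 -0.276 0.196 0 0 0 0;1 -0.276 0.196 0 0 0 0;1 -0.276 0.196 0 0 0 0;1 -0.276 0.196 0 0 0 0;1 -0.276 0.196 0 0 0 0;1 -0.276 0.196 0 0 0 0;1 0 0 0.3 0 0 0;1 0 0 0.3 0 0 0;1 0 0 0.3 0 0 0;1 0 0 0 0 0 0"
}}

```text
t: 3.8
eef_pos: [0.5282, 0.1083, 0.1175]
tool_rot: [-0.002, 0.729, 0.684, -0.005]
contact_force: [-0.6, -0.0, 0.4]
gripper_width: 0.001
```

```bash
python3 - <<'E'
from h import *
a=shot('top','t1.png');b=shot('side','s1.png')
A=a['image'][190:300,320:480,::-1];B=b['image'][220:330,190:350,::-1]
cv2.imwrite('pics/c1.png',np.hstack([cv2.resize(x,None,fx=2.5,fy=2.5,interpolation=cv2.INTER_CUBIC) for x in(A,B)]))
o=bot.get_obs();print(o['eef_pos'],o['contact_force'],o['q'])
E
```

```text
[0.53205292 0.10944087 0.12316413] [ 0.61434358 -0.02993023  0.58436902] [-0.50164503  0.40166835  0.22945269  1.98085674 -0.12710018  0.77493293
  1.30897487]
```

View pics/c1.png

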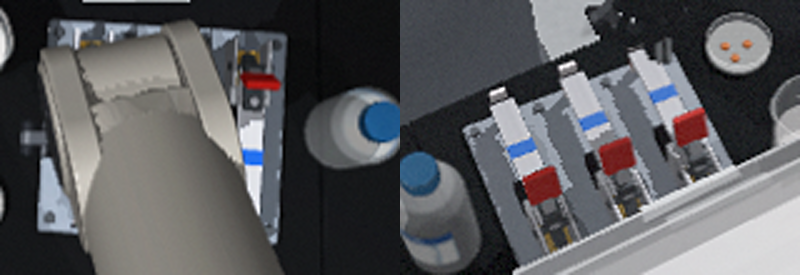

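View pics/s1.png

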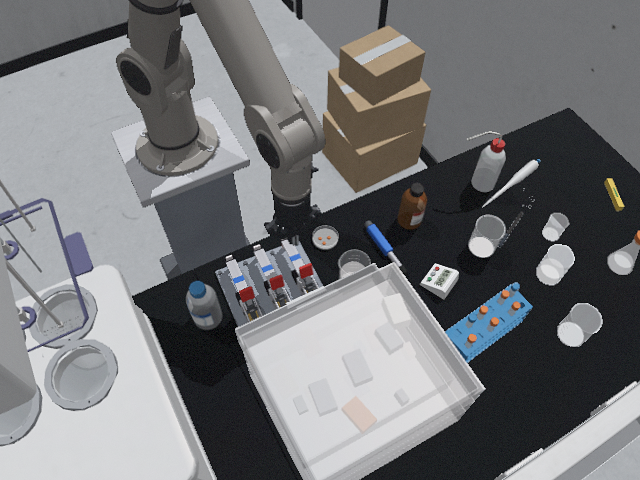

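Request:
{"op": "apply_moves", "data": {
  "moves": "1 0 0 0.3 0 0 0;1 0 0 0 0 0 0;1 0 0 0 0 0 0"
}}

```text
t: 4.15
eef_pos: [0.5328, 0.1099, 0.0886]
tool_rot: [-0.0, 0.729, 0.685, 0.0]
contact_force: [-0.4, -0.3, 0.1]
gripper_width: -0.003
```

Request:
{"op": "apply_moves", "data": {
  "moves": "1 -0.015 0 0.1 0 0 0;1 0 0 0.1 0 0 0;1 0 0 0 0 0 0;1 0 0 0 0 0 0;1 0 0 0 0 0 0"
}}

```text
t: 4.57
eef_pos: [0.5331, 0.1081, 0.0643]
tool_rot: [0.0, 0.729, 0.685, 0.001]
contact_force: [0.4, -0.7, -0.8]
gripper_width: -0.006
```

Request:
{"op": "apply_moves", "data": {
  "moves": "1 0 0 0.02 0 0 0;1 0 0 0.01 0 0 0;1 0 0 0 0 0 0;1 0 0 0 0 0 0"
}}

```text
t: 4.9
eef_pos: [0.5327, 0.108, 0.0599]
tool_rot: [0.0, 0.729, 0.685, 0.0]
contact_force: [1.7, 0.1, 0.9]
gripper_width: -0.002
```

Request:
{"op": "apply_moves", "data": {
  "moves": "1 0 0 0.017 0 0 0;1 0 0 0 0 0 0;1 0 0 0 0 0 0"
}}

```text
t: 5.15
eef_pos: [0.5327, 0.108, 0.0579]
tool_rot: [0.0, 0.729, 0.685, 0.0]
contact_force: [-0.3, -0.3, 3.4]
gripper_width: 0.0
```

Request:
{"op": "apply_moves", "data": {
  "moves": "1 0 0 0.01 0 0 0;1 0 0 0 0 0 0;1 0 0 0 0 0 0"
}}

```text
t: 5.4
eef_pos: [0.5328, 0.108, 0.0568]
tool_rot: [0.0, 0.729, 0.685, 0.0]
contact_force: [-1.0, 0.8, 5.5]
gripper_width: 0.0
```

Request:
{"op": "apply_moves", "data": {
  "moves": "1 0 0 0.008 0 0 0;1 0 0 0 0 0 0;1 0 0 0 0 0 0"
}}

```text
t: 5.65
eef_pos: [0.5328, 0.108, 0.056]
tool_rot: [0.0, 0.729, 0.685, 0.0]
contact_force: [-1.4, 0.4, 7.2]
gripper_width: -0.001
```

Request:
{"op": "apply_moves", "data": {
  "moves": "1 0 0 0.005 0 0 0;1 0 0 0 0 0 0;1 0 0 0 0 0 0"
}}

```text
t: 5.9
eef_pos: [0.5328, 0.108, 0.0555]
tool_rot: [0.0, 0.729, 0.685, 0.0]
contact_force: [-1.9, -0.2, 8.1]
gripper_width: -0.001
```

Request:
{"op": "apply_moves", "data": {
  "moves": "1 0 0 -0.1 0 0 0;1 0 0 -0.15 0 0 0;1 0 0 0 0 0 0;1 -0.29 0 0 0 0 0;1 -0.29 0 0 0 0 0;1 0 0 0 0 0 0;1 0 0 0 0 0 0;1 0 0 0.1 0 0 0;1 0 0 0.08 0 0 0;1 0 0 0 0 0 0;1 0 0 0 0 0 0;1 0 0 0 0 0 0"
}}

```text
t: 6.9
eef_pos: [0.5281, 0.0389, 0.0632]
tool_rot: [-0.0, 0.729, 0.685, -0.0]
contact_force: [0.4, 0.6, -0.4]
gripper_width: -0.003
```

```bash
python3 - <<'E'
from h import *
a=shot('top','t2.png');b=shot('side','s2.png')
A=a['image'][190:300,320:480,::-1];B=b['image'][220:330,190:350,::-1]
cv2.imwrite('pics/c2.png',np.hstack([cv2.resize(x,None,fx=2.5,fy=2.5,interpolation=cv2.INTER_CUBIC) for x in(A,B)]))
E
```

```text
(no output)
```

View pics/c2.png

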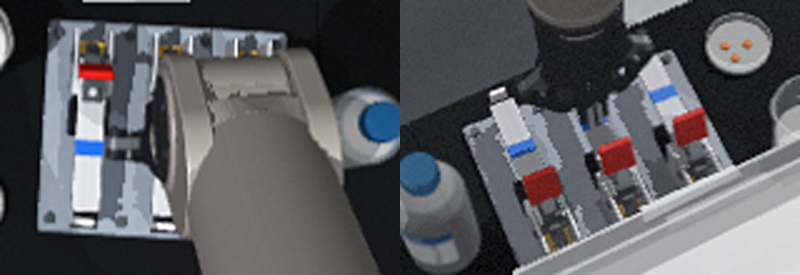

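Request:
{"op": "apply_moves", "data": {
  "moves": "1 0 0 0.027 0 0 0;1 0 0 0.017 0 0 0;1 0 0 0 0 0 0;1 0 0 0 0 0 0"
}}

```text
t: 7.33
eef_pos: [0.5286, 0.0386, 0.0582]
tool_rot: [0.0, 0.729, 0.685, 0.0]
contact_force: [1.2, 1.0, 1.4]
gripper_width: 0.004
```

Request:
{"op": "apply_moves", "data": {
  "moves": "1 0 0 0.009 0 0 0;1 0 0 0 0 0 0;1 0 0 0 0 0 0"
}}

```text
t: 7.58
eef_pos: [0.5286, 0.0385, 0.0571]
tool_rot: [0.0, 0.729, 0.685, 0.0]
contact_force: [1.4, 0.7, 2.1]
gripper_width: -0.003
```

Soft: likely the weak one. Continue stepwise.

Request:
{"op": "apply_moves", "data": {
  "moves": "1 0 0 0.017 0 0 0;1 0 0 0 0 0 0;1 0 0 0 0 0 0"
}}

```text
t: 7.83
eef_pos: [0.5286, 0.0385, 0.0551]
tool_rot: [0.0, 0.729, 0.685, 0.0]
contact_force: [2.4, 0.7, 3.1]
gripper_width: -0.002
```

Request:
{"op": "apply_moves", "data": {
  "moves": "1 0 0 0.017 0 0 0;1 0 0 0 0 0 0;1 0 0 0 0 0 0"
}}

```text
t: 8.08
eef_pos: [0.5288, 0.0385, 0.0531]
tool_rot: [0.0, 0.729, 0.685, 0.001]
contact_force: [2.6, 1.0, 4.6]
gripper_width: -0.001
```

Request:
{"op": "apply_moves", "data": {
  "moves": "1 0 0 0.017 0 0 0;1 0 0 0 0 0 0;1 0 0 0 0 0 0"
}}

```text
t: 8.33
eef_pos: [0.529, 0.0385, 0.0512]
tool_rot: [0.0, 0.729, 0.685, 0.001]
contact_force: [1.9, 1.0, 7.0]
gripper_width: 0.0
```

Request:
{"op": "apply_moves", "data": {
  "moves": "1 0 0 0.005 0 0 0;1 0 0 0 0 0 0;1 0 0 0 0 0 0"
}}

```text
t: 8.58
eef_pos: [0.5291, 0.0385, 0.0507]
tool_rot: [0.0, 0.729, 0.685, 0.001]
contact_force: [2.6, 0.5, 6.6]
gripper_width: 0.0
```

```bash
python3 - <<'E'
from h import *
b=shot('side','s3.png')
B=b['image'][220:320,210:330,::-1]
cv2.imwrite('pics/c3.png',cv2.resize(B,None,fx=6,fy=6,interpolation=cv2.INTER_CUBIC))
for i in range(5):
  imaging.read_camera('top'); print(bot.get_obs()['contact_force'],bot.get_obs()['eef_pos'])
E
```

```text
[2.18971841 0.7705473  6.02499528] [0.52906926 0.03846783 0.05074699]
[2.02812211 1.10150887 6.55462696] [0.52906423 0.03851737 0.05074695]
[2.12302445 0.23517393 6.77739588] [0.52907607 0.03849832 0.05075529]
[1.83202618 0.61932562 7.14373026] [0.52909235 0.03847948 0.05075628]
[2.81483423 1.3363793  6.61757323] [0.52904918 0.03850784 0.05073622]
```

View pics/c3.png

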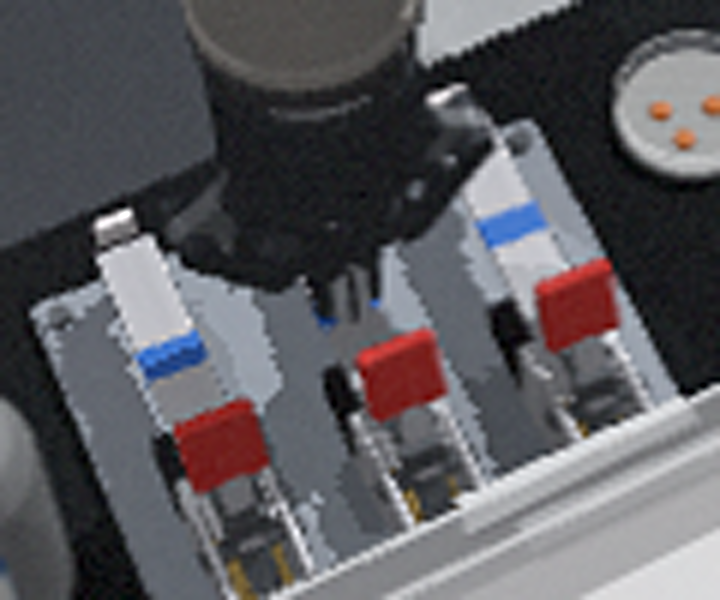

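Request:
{"op": "apply_moves", "data": {
  "moves": "1 0 0 0.01 0 0 0;1 0 0 0 0 0 0;1 0 0 0 0 0 0"
}}

```text
t: 9.13
eef_pos: [0.5292, 0.0385, 0.0496]
tool_rot: [0.001, 0.729, 0.685, 0.001]
contact_force: [2.5, 1.7, 8.2]
gripper_width: -0.002
```

Request:
{"op": "apply_moves", "data": {
  "moves": "1 0 0 0.008 0 0 0;1 0 0 0 0 0 0;1 0 0 0 0 0 0"
}}

```text
t: 9.38
eef_pos: [0.5294, 0.0385, 0.0488]
tool_rot: [0.001, 0.729, 0.685, 0.001]
contact_force: [2.6, 0.9, 8.2]
gripper_width: 0.003
```

Request:
{"op": "apply_moves", "data": {
  "moves": "1 0 0 0.006 0 0 0;1 0 0 0 0 0 0;1 0 0 0 0 0 0"
}}

```text
t: 9.63
eef_pos: [0.5295, 0.0385, 0.0482]
tool_rot: [0.001, 0.729, 0.685, 0.001]
contact_force: [1.8, 0.6, 8.1]
gripper_width: 0.007
```

Request:
{"op": "apply_moves", "data": {
  "moves": "1 0 0 -0.15 0 0 0;1 0 0 -0.15 0 0 0;1 0 0 0 0 0 0;1 -0.29 0.003 0 0 0 0;1 -0.29 0 0 0 0 0;1 0 0 0 0 0 0;1 0 0 0 0 0 0;1 0 0 0.1 0 0 0;1 0 0 0.08 0 0 0;1 0 0 0 0 0 0;1 0 0 0 0 0 0;1 0 0 0 0 0 0"
}}

```text
t: 10.63
eef_pos: [0.5238, -0.0306, 0.0615]
tool_rot: [-0.0, 0.729, 0.685, -0.0]
contact_force: [0.0, -0.0, -0.1]
gripper_width: 0.002
```

Request:
{"op": "apply_moves", "data": {
  "moves": "1 0 0 0.025 0 0 0;1 0 0 0.01 0 0 0;1 0 0 0 0 0 0;1 0 0 0 0 0 0"
}}

```text
t: 10.97
eef_pos: [0.5244, -0.0308, 0.0579]
tool_rot: [0.0, 0.729, 0.685, 0.0]
contact_force: [-0.8, 1.4, 4.3]
gripper_width: 0.003
```

Request:
{"op": "apply_moves", "data": {
  "moves": "1 0 0 0.009 0 0 0;1 0 0 0 0 0 0;1 0 0 0 0 0 0"
}}

```text
t: 11.22
eef_pos: [0.5244, -0.0308, 0.0569]
tool_rot: [0.0, 0.729, 0.685, 0.0]
contact_force: [-0.6, 2.1, 6.3]
gripper_width: -0.004
```

Request:
{"op": "apply_moves", "data": {
  "moves": "1 0 0 0.009 0 0 0;1 0 0 0 0 0 0;1 0 0 0 0 0 0"
}}

```text
t: 11.47
eef_pos: [0.5244, -0.0308, 0.0559]
tool_rot: [0.0, 0.729, 0.685, 0.0]
contact_force: [-2.0, 1.6, 8.6]
gripper_width: 0.004
```

Request:
{"op": "apply_moves", "data": {
  "moves": "1 0 0 0.004 0 0 0;1 0 0 0 0 0 0;1 0 0 0 0 0 0"
}}

```text
t: 11.72
eef_pos: [0.5245, -0.0308, 0.0555]
tool_rot: [0.0, 0.729, 0.685, 0.0]
contact_force: [-2.4, 0.7, 8.4]
gripper_width: -0.003
```

Request:
{"op": "apply_moves", "data": {
  "moves": "1 0 0 -0.2 0 0 0;1 0 0 -0.33 0 0 0;1 0 0 -0.33 0 0 0;1 0 0 -0.33 0 0 0;1 0 0 -0.2 0 0 0;1 0 0 0 0 0 -0.9;1 0 0 0 0 0 0"
}}

```text
t: 12.3
eef_pos: [0.525, -0.0313, 0.2234]
tool_rot: [0.001, 0.706, 0.708, 0.001]
contact_force: [0.3, -0.3, -0.8]
gripper_width: 0.003
```

```bash
python3 - <<'E'
from h import *
a=shot('top','t4.png');b=shot('side','s4.png')
A=a['image'][190:300,320:450,::-1];B=b['image'][220:330,200:330,::-1]
cv2.imwrite('pics/c4.png',np.hstack([cv2.resize(x,None,fx=3,fy=3,interpolation=cv2.INTER_CUBIC) for x in(A,B)]))
h=cv2.cvtColor(b['image'],cv2.COLOR_RGB2HSV);m=cv2.inRange(h,(105,150,60),(125,255,255))[215:265,360:410]
pts=np.argwhere(m)[:,::-1].astype(np.float32)+[360,215]
vx,vy,x,y=cv2.fitLine(pts.astype(np.float32),cv2.DIST_L2,0,.01,.01).ravel()
P=atz(b,(x-10*vx,y-10*vy),.014);Q=atz(b,(x+10*vx,y+10*vy),.014);print('side',P,Q,np.arctan2(*(P-Q)[[1,0]]),atz(b,(x,y),.014))
h=cv2.cvtColor(a['image'],cv2.COLOR_RGB2HSV);m=cv2.inRange(h,(105,120,50),(125,255,255))[210:275,240:275]
pts=np.argwhere(m)[:,::-1].astype(np.float32)+[240,210]
vx,vy,x,y=cv2.fitLine(pts.astype(np.float32),cv2.DIST_L2,0,.01,.01).ravel()
P=atz(a,(x-10*vx,y-10*vy),.018);Q=atz(a,(x+10*vx,y+10*vy),.018);print('top',P,Q,np.arctan2(*(P-Q)[[1,0]]),atz(a,(x,y),.02))
# tip dark
o=bot.get_obs();print(o['eef_pos'],o['t'])
cv2.imwrite('pics/c4b.png',cv2.resize(b['image'][205:285,330:430,::-1],None,fx=6,fy=6,interpolation=cv2.INTER_CUBIC))
E
```

```text
side [0.53237998 0.32784185 0.014     ] [0.58738017 0.32812197 0.014     ] -3.136499605761813 [0.5601378  0.32797815 0.014     ]
top [0.58081599 0.33086263 0.018     ] [0.53525638 0.33051041 0.018     ] 0.007730891264745321 [0.5578497  0.33042199 0.02      ]
[ 0.52341291 -0.03122047  0.22101501] 12.4
```

View pics/c4.png

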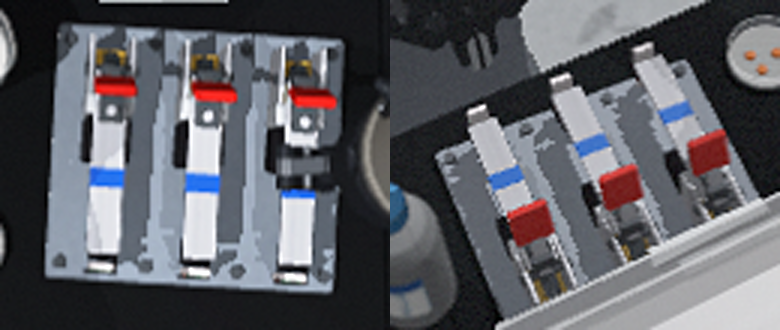

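View pics/c4b.png

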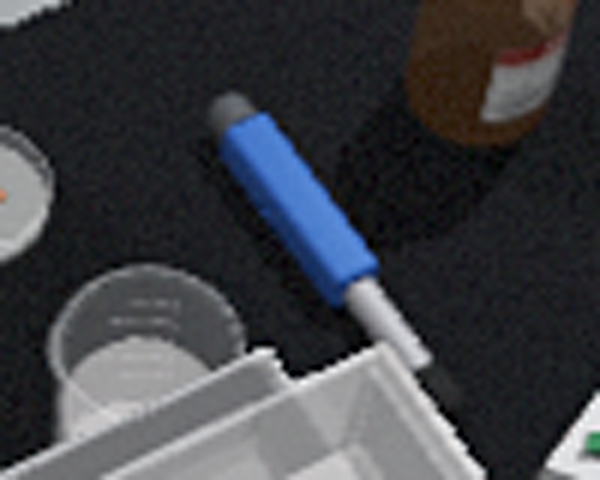

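Request:
{"op": "apply_moves", "data": {
  "moves": "-0.06 0.33 0.01 0 0 0 0;-0.06 0.33 0.01 0 0 0 0;-0.06 0.33 0.01 0 0 0 0;-0.06 0.33 0.01 0 0 0 0;-0.06 0.33 0.01 0 0 0 0;-0.06 0.33 0.01 0 0 0 0;-0.06 0.33 0.01 0 0 0 0;-0.06 0.33 0.01 0 0 0 0;-0.06 0.33 0.01 0 0 0 0;-0.06 0.03 0 0 0 0 0;-0.06 0 0 0 0 0 0;-0.06 0 0 0 0 0 0"
}}

```text
t: 13.4
eef_pos: [0.5342, 0.3278, 0.2199]
tool_rot: [0.0, 0.707, 0.707, -0.002]
contact_force: [0.2, -1.1, 0.2]
gripper_width: 0.533
```

Request:
{"op": "apply_moves", "data": {
  "moves": "-0.06 0.01 0 0.28 0 0 0;-0.06 0 0 0.28 0 0 0;-0.06 0 0 0.28 0 0 0;-0.06 0 0 0.28 0 0 0;-0.06 0 0 0.2 0 0 0;-0.06 0 0 0 0 0 0;-0.06 0 0 0 0 0 0;-0.06 0 0 0 0 0 0"
}}

```text
t: 14.07
eef_pos: [0.5361, 0.3292, 0.0648]
tool_rot: [0.0, 0.708, 0.706, 0.001]
contact_force: [0.3, -0.3, 0.2]
gripper_width: 0.527
```

```bash
python3 - <<'E'
from h import *
b=shot('side','s5.png')
cv2.imwrite('pics/c5.png',cv2.resize(b['image'][195:285,330:430,::-1],None,fx=6,fy=6,interpolation=cv2.INTER_CUBIC))
print(bot.get_obs()['eef_pos'])
E
```

```text
[0.53641504 0.32985402 0.06541171]
```

View pics/c5.png

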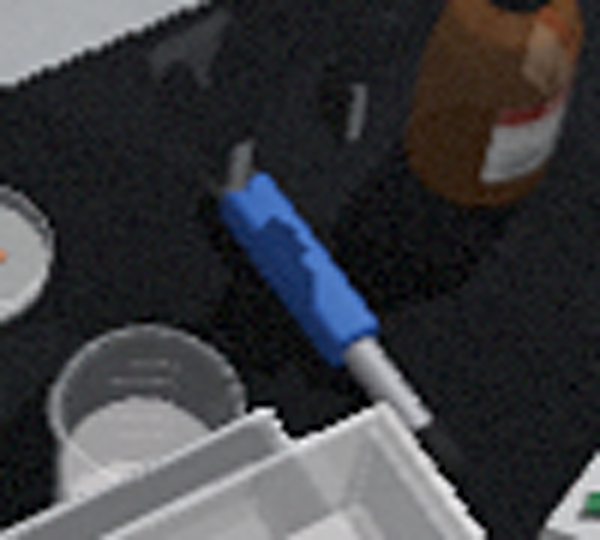

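Request:
{"op": "apply_moves", "data": {
  "moves": "-0.06 0 0 0.25 0 0 0;-0.06 0 0 0.2 0 0 0;-0.06 0 0 0.06 0 0 0;-0.06 0 0 0 0 0 0;-0.06 0 0 0 0 0 0;1 0 0 0 0 0 0;1 0 0 0 0 0 0;1 0 0 0 0 0 0;1 0 0 0 0 0 0;1 0 0 0 0 0 0;1 0 0 0 0 0 0",
  "force": 70
}}

```text
t: 15.03
eef_pos: [0.5361, 0.3308, 0.0042]
tool_rot: [0.0, 0.707, 0.707, 0.002]
contact_force: [-1.6, -0.6, 6.9]
gripper_width: 0.239
```

Request:
{"op": "apply_moves", "data": {
  "moves": "1 0 0 -0.1 0 0 0;1 0 0 -0.3 0 0 0;1 0 0 -0.3 0 0 0;1 0 0 -0.3 0 0 0;1 0 0 -0.3 0 0 0;1 0 0 -0.3 0 0 0;1 0 0 0 0 0 0;1 0 0 0 0 0 0"
}}

```text
t: 15.7
eef_pos: [0.5361, 0.3309, 0.1979]
tool_rot: [0.0, 0.707, 0.707, 0.003]
contact_force: [0.5, -0.3, -2.3]
gripper_width: 0.238
```

```bash
python3 - <<'E'
from h import *
b=shot('side','s6.png');a=shot('top','t6.png')
cv2.imwrite('pics/c6.png',np.hstack([cv2.resize(x,None,fx=3,fy=3,interpolation=cv2.INTER_CUBIC) for x in (b['image'][150:300,310:440,::-1],a['image'][170:320,200:330,::-1])]))
o=bot.get_obs();print(o['eef_pos'],o['contact_force'],o['torque'],o['gripper_width'])
E
```

```text
[0.53403729 0.32966484 0.19392338] [-0.49651455 -0.35616477 -1.67622877] [-0.00028361  0.02797549 -0.02027011] 0.23758530158780222
```

View pics/c6.png

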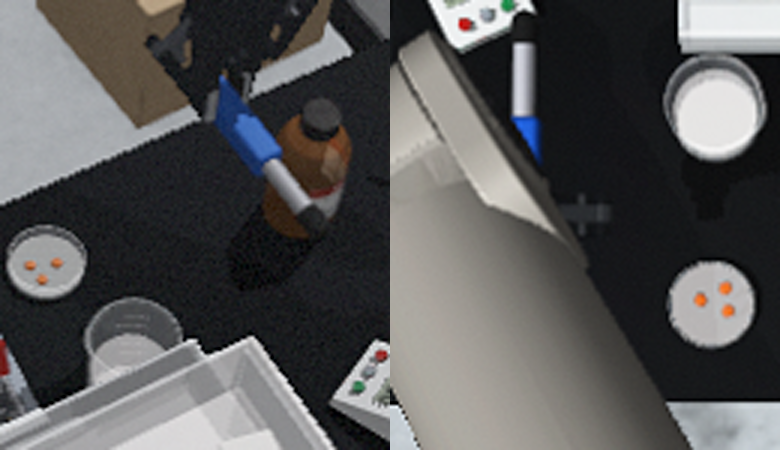

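```bash
python3 - <<'E'
from h import *
b=imaging.read_camera('side');a=imaging.read_camera('top')
print(tri(a,(244,178.3),b,(414,221.7)), tri(a,(200+134/3,170+42/3),b,(310+272/3,150+170/3)))
p=bot.get_obs()['eef_pos'];print(p)
X=[p+[d,0,.007] for d in(0,.05,.1,.13,.139)]
print(proj(a,X),proj(b,X))
print(proj(a,[[.55,0,.2],[.65,0,.2],[.66,0,0.05],[.68,.05,.1]]))
E
```

```text
(array([0.65979324, 0.32975733, 0.20871948]), np.float64(0.0004323794593002011)) (array([0.63759727, 0.31483124, 0.24648387]), np.float64(0.01751832617044045))
[0.53368064 0.32937655 0.19259574]
[[244.40060134 244.4012504 ]
 [244.61933899 218.39788403]
 [244.86966115 192.62559913]
 [245.03458084 177.28606042]
 [245.08616792 172.70355709]] [[381.6255359  183.50713642]
 [393.8182056  199.16398299]
 [406.48525325 215.47455105]
 [414.31916969 225.58469415]
 [416.70408571 228.66607121]]
[[416.61651957 235.24349906]
 [415.58623415 183.60939476]
 [403.10524894 191.53413691]
 [383.27113551 178.34599887]]
```

Request:
{"op": "apply_moves", "data": {
  "moves": "1 0 -0.28 0 0 0 0;1 0 -0.28 0 0 0 0;1 0 -0.27 0 0 0 0;1 -0.265 0 0 0 0 0;1 -0.265 0 0 0 0 0;1 -0.265 0 0 0 0 0;1 -0.265 0 0 0 0 0;1 -0.265 0 0 0 0 0;1 -0.265 0 0 0 0 0;1 -0.265 0 0 0 0 0;1 -0.265 0 0 0 0 0;1 -0.265 0 0 0 0 0"
}}

```text
t: 16.9
eef_pos: [0.4341, 0.0421, 0.1931]
tool_rot: [-0.001, 0.707, 0.707, -0.001]
contact_force: [0.6, -0.4, -0.9]
gripper_width: 0.236
```

Request:
{"op": "apply_moves", "data": {
  "moves": "1 0 0 0 0 0 0.5;1 0 0 0 0 0 0.4;1 0 0 0 0 0 0;1 0 0 0 0 0 0"
}}

```text
t: 17.23
eef_pos: [0.4347, 0.0438, 0.1934]
tool_rot: [-0.0, 0.729, 0.685, -0.001]
contact_force: [-0.8, 0.2, -2.1]
gripper_width: 0.241
```

```bash
python3 - <<'E'
from h import *
b=shot('side','s7.png');a=shot('top','t7.png')
cv2.imwrite('pics/c7.png',np.hstack([cv2.resize(x,None,fx=3,fy=3,interpolation=cv2.INTER_CUBIC) for x in (b['image'][180:330,200:330,::-1],a['image'][170:320,320:450,::-1])]))
o=bot.get_obs();print(o['eef_pos'],o['tool_rot'])
E
```

```text
[0.43493578 0.04409892 0.19360257] [-2.29497715e-04  7.28286842e-01  6.85272158e-01 -5.40539797e-04]
```

View pics/c7.png

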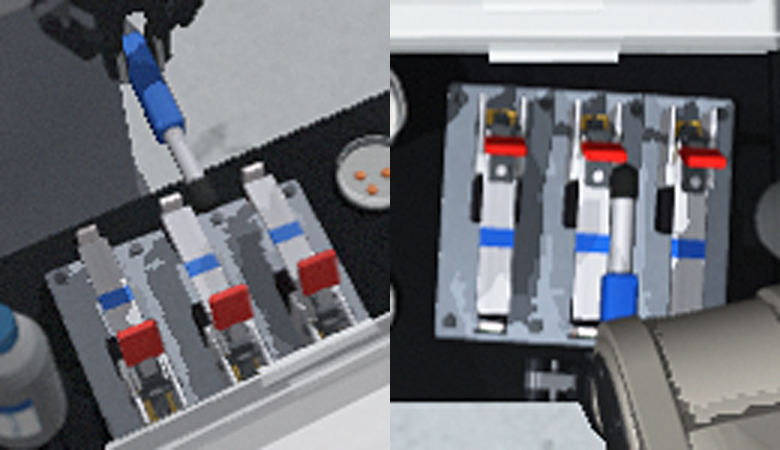

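```bash
python3 - <<'E'
from h import *
np.set_printoptions(precision=4,suppress=True)
b=imaging.read_camera('side');a=imaging.read_camera('top')
print(tri(a,(398,230),b,(268.3,242.7)))
# grip front edge top/rod start
T=tri(a,(398,230),b,(268.3,242.7))[0]
p=bot.get_obs()['eef_pos'];print(p,T-p)
th=-.0635;R=np.array([[np.cos(th),np.sin(th)],[-np.sin(th),np.cos(th)]])
O=np.array([.5642,.0363]);print('fixture tip',R@(T[:2]-O),'tcp',R@(p[:2]-O))
# paddle check
C=np.array([[np.cos(th),-np.sin(th)],[np.sin(th),np.cos(th)]])
for y in(.07,0,-.07):
  w=O+C@[.028,y];print('pad',w,proj(a,[*w,.096]),proj(b,[*w,.096]))
# axis points on the bar, level model
d=np.array([np.cos(th),np.sin(th),0])
X=[p+d*s+[0,0,.007] for s in(.07,.1,.128)];print(proj(a,X),proj(b,X))
E
```

```text
(array([0.5601, 0.0372, 0.2051]), np.float64(0.0018167191445165002))
[0.4351 0.0442 0.1938] [ 0.125  -0.007   0.0113]
fixture tip [-0.0041  0.0006] tcp [-0.1293 -0.0003]
pad [0.5966 0.1044] [[358.0214 217.5645]] [[305.9104 269.9138]]
pad [0.5921 0.0345] [[390.9263 219.5439]] [[276.6535 281.4227]]
pad [ 0.5877 -0.0353] [[423.7138 221.5329]] [[246.6598 293.2048]]
[[396.3381 258.8605]
 [397.108  243.1576]
 [397.8119 228.5676]] [[257.7759 224.0089]
 [263.0321 234.748 ]
 [268.074  245.0368]]
```

```bash
python3 - <<'E'
import cv2
b=cv2.imread('pics/s7.png')
cv2.imwrite('pics/c7b.png',cv2.resize(b[175:255,215:285],None,fx=7,fy=7,interpolation=cv2.INTER_CUBIC))
E
```

```text
(no output)
```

View pics/c7b.png

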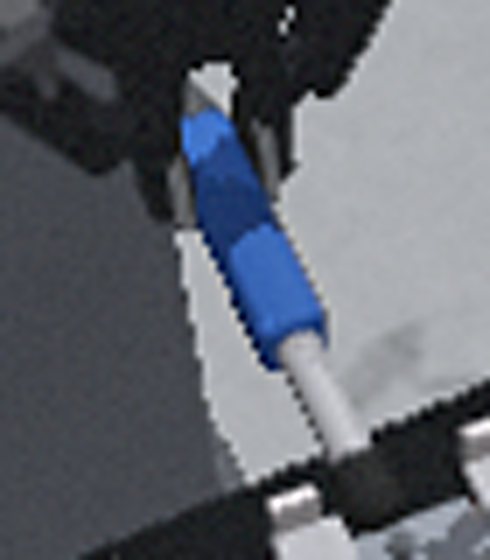

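Request:
{"op": "apply_moves", "data": {
  "moves": "1 0 0 0.15 0 0 0;1 0 0 0.2 0 0 0;1 0 0 0.2 0 0 0;1 0 0 0.18 0 0 0;1 0 0 0.11 0 0 0;1 0 0 0 0 0 0;1 0 0 0 0 0 0;1 0 0 0 0 0 0"
}}

```text
t: 18.1
eef_pos: [0.436, 0.0441, 0.094]
tool_rot: [0.0, 0.729, 0.685, 0.0]
contact_force: [-0.4, 0.0, -1.7]
gripper_width: 0.239
```

```bash
python3 - <<'E'
from h import *
b=shot('side','s8.png');a=shot('top','t8.png')
cv2.imwrite('pics/c8.png',np.hstack([cv2.resize(x,None,fx=4,fy=4,interpolation=cv2.INTER_CUBIC) for x in (b['image'][220:320,220:320,::-1],a['image'][190:290,340:440,::-1])]))
o=bot.get_obs();print(o['eef_pos'],o['tool_rot'],o['contact_force'])
E
```

```text
[0.43621996 0.0441291  0.09434067] [4.57810460e-04 7.28756321e-01 6.84772203e-01 1.02251537e-03] [ 0.71149003  0.58496148 -1.12238217]
```

View pics/c8.png

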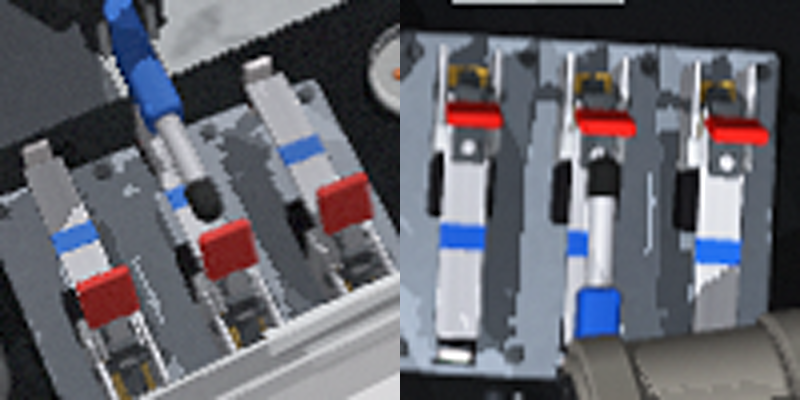

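Request:
{"op": "apply_moves", "data": {
  "moves": "1 0 0.06 0 0 0 0;1 0 0.06 0 0 0 0;1 0 0.05 0 0 0 0;1 0 0 0 0 0 0;1 0 0 0 0 0 0"
}}

```text
t: 18.62
eef_pos: [0.4544, 0.0423, 0.0928]
tool_rot: [-0.001, 0.729, 0.685, -0.002]
contact_force: [-3.9, 0.4, -4.9]
gripper_width: 0.237
```

Request:
{"op": "apply_moves", "data": {
  "moves": "1 0 0.05 0 0 0 0;1 0 0.05 0 0 0 0;1 0 0 0 0 0 0;1 0 0 0 0 0 0"
}}

```text
t: 18.95
eef_pos: [0.4672, 0.0416, 0.0931]
tool_rot: [-0.0, 0.729, 0.685, -0.001]
contact_force: [-4.4, 0.0, -1.1]
gripper_width: 0.239
```

Request:
{"op": "apply_moves", "data": {
  "moves": "1 0 0.05 0 0 0 0;1 0 0.05 0 0 0 0;1 0 0 0 0 0 0;1 0 0 0 0 0 0"
}}

```text
t: 19.28
eef_pos: [0.4807, 0.041, 0.0936]
tool_rot: [0.001, 0.729, 0.685, 0.001]
contact_force: [-0.1, 0.8, -1.7]
gripper_width: 0.24
```

```bash
python3 - <<'E'
from h import *
b=shot('side','s9.png');a=shot('top','t9.png')
cv2.imwrite('pics/c9.png',np.hstack([cv2.resize(x,None,fx=4,fy=4,interpolation=cv2.INTER_CUBIC) for x in (b['image'][220:320,220:320,::-1],a['image'][190:290,340:440,::-1])]))
o=bot.get_obs();print(o['eef_pos'],o['tool_rot'],o['contact_force'])
E
```

```text
[0.48072578 0.04111096 0.0936713 ] [6.77338258e-04 7.28860052e-01 6.84661778e-01 9.02931398e-04] [ 0.68209038  0.21440501 -2.24678238]
```

View pics/c9.png

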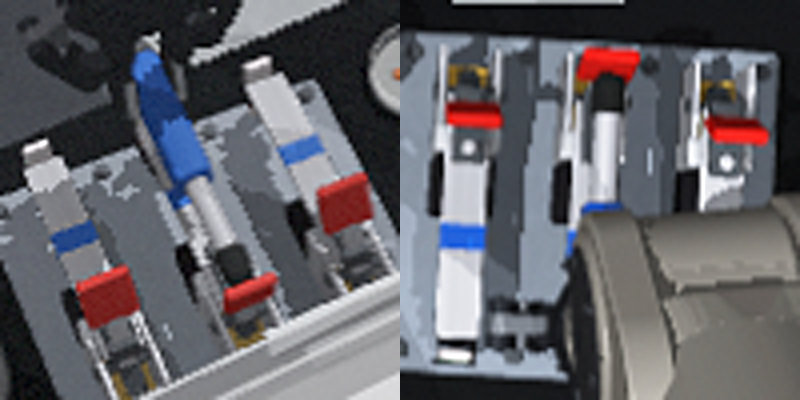

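Request:
{"op": "apply_moves", "data": {
  "moves": "1 0 -0.1 0 0 0 0;1 0 -0.15 0 0 0 0;1 0 -0.12 0 0 0 0;1 0 0 0 0 0 0;1 0 0 -0.3 0 0 0;1 0 0 -0.3 0 0 0;1 0 0 -0.25 0 0 0;1 0 0 0 0 0 -0.9;1 0 0 0 0 0 0;1 0 0 0 0 0 0"
}}

```text
t: 20.22
eef_pos: [0.4359, 0.0439, 0.1955]
tool_rot: [0.0, 0.707, 0.707, 0.001]
contact_force: [-0.8, 0.0, -2.1]
gripper_width: 0.242
```

Request:
{"op": "apply_moves", "data": {
  "moves": "1 0.265 0 0 0 0 0;1 0.265 0 0 0 0 0;1 0.265 0 0 0 0 0;1 0.265 0 0 0 0 0;1 0.265 0 0 0 0 0;1 0.265 0 0 0 0 0;1 0.265 0 0 0 0 0;1 0.265 0 0 0 0 0;1 0.265 0 0 0 0 0;1 0 0.27 0 0 0 0;1 0 0.27 0 0 0 0;1 0 0.27 0 0 0 0"
}}

```text
t: 21.22
eef_pos: [0.5326, 0.3309, 0.1933]
tool_rot: [-0.0, 0.707, 0.708, -0.001]
contact_force: [1.3, -0.3, -0.6]
gripper_width: 0.235
```

Request:
{"op": "apply_moves", "data": {
  "moves": "1 0 0 0 0 0 0;1 0 0 0 0 0 0;1 0 0 0 0 0 0"
}}

```text
t: 21.47
eef_pos: [0.5314, 0.3297, 0.1935]
tool_rot: [-0.0, 0.707, 0.707, -0.002]
contact_force: [-0.5, 0.6, -1.4]
gripper_width: 0.239
```

```bash
python3 - <<'E'
from h import *
b=shot('side','s10.png');a=shot('top','t10.png')
cv2.imwrite('pics/c10.png',np.hstack([cv2.resize(x,None,fx=2.5,fy=2.5,interpolation=cv2.INTER_CUBIC) for x in (b['image'][150:330,200:350,::-1],a['image'][150:330,300:450,::-1])]))
o=bot.get_obs();print(o['t'],o['eef_pos'],o['tool_rot'],o['contact_force'])
E
```

```text
21.5667 [0.53088444 0.33024359 0.1943529 ] [-4.64361044e-04  7.06752644e-01  7.07459963e-01 -9.41023872e-04] [-0.61961884  0.43198898 -1.76836254]
```

View pics/c10.png

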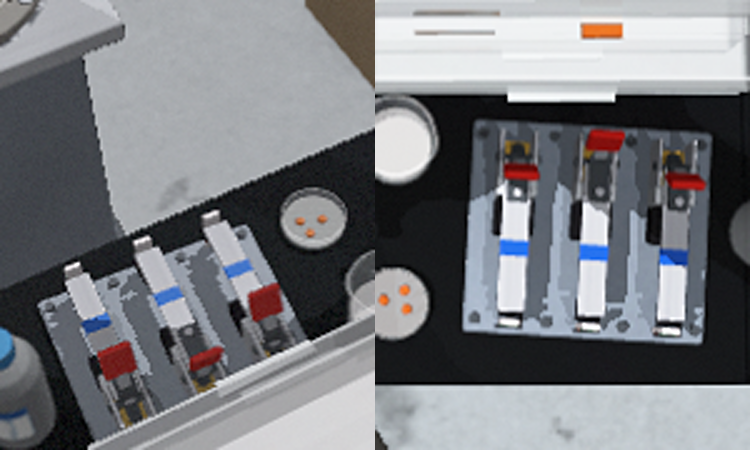

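View pics/s10.png

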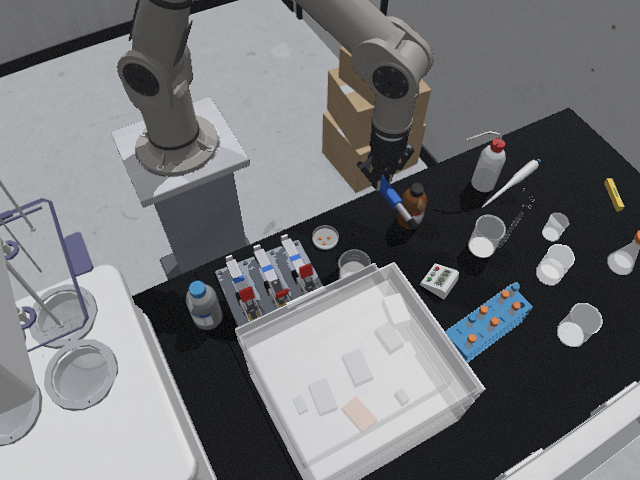

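Request:
{"op": "apply_moves", "data": {
  "moves": "1 0 0 0.28 0 0 0;1 0 0 0.28 0 0 0;1 0 0 0.28 0 0 0;1 0 0 0.28 0 0 0;1 0 0 0.2 0 0 0;1 0 0 0.1 0 0 0;1 0 0 0 0 0 0;1 0 0 0 0 0 0;1 0 0 0 0 0 0"
}}

```text
t: 22.32
eef_pos: [0.5334, 0.331, 0.0268]
tool_rot: [0.0, 0.707, 0.707, 0.002]
contact_force: [0.5, 0.1, -1.1]
gripper_width: 0.239
```

Request:
{"op": "apply_moves", "data": {
  "moves": "1 0 0 0.08 0 0 0;1 0 0 0.06 0 0 0;1 0 0 0.03 0 0 0;1 0 0 0 0 0 0;1 0 0 0 0 0 0"
}}

```text
t: 22.73
eef_pos: [0.5323, 0.3301, 0.0044]
tool_rot: [-0.0, 0.707, 0.707, -0.0]
contact_force: [-0.9, -0.6, -0.8]
gripper_width: 0.24
```

Request:
{"op": "apply_moves", "data": {
  "moves": "0.2 0 0 0 0 0 0;-0.06 0 0 0 0 0 0;-0.06 0 0 0 0 0 0;-0.06 0 0 0 0 0 0;-0.06 0 0 0 0 0 0;-0.06 0 0 -0.1 0 0 0;-0.06 0 0 -0.3 0 0 0;-0.06 0 0 -0.33 0 0 0;-0.06 0 0 -0.33 0 0 0;-0.06 0 0 -0.33 0 0 0;-0.06 0 0 -0.33 0 0 0;-0.06 0 0 0 0 0 0"
}}

```text
t: 23.73
eef_pos: [0.5365, 0.3324, 0.221]
tool_rot: [0.001, 0.707, 0.707, 0.007]
contact_force: [2.1, 0.4, 0.5]
gripper_width: 0.532
```

Request:
{"op": "apply_moves", "data": {
  "moves": "-0.06 0 -0.2 0 0 0 0;-0.06 0 -0.2 0 0 0 0;-0.06 0 0 0 0 0 0;-0.06 0 0 0 0 0 0;-0.06 0 0 0 0 0 0"
}}

```text
t: 24.15
eef_pos: [0.485, 0.33, 0.2116]
tool_rot: [0.0, 0.707, 0.707, 0.001]
contact_force: [0.3, 0.9, 0.2]
gripper_width: 0.533
```

```bash
python3 - <<'E'
from h import *
b=shot('side','s11.png');a=shot('top','t11.png')
cv2.imwrite('pics/c11.png',np.hstack([cv2.resize(x,None,fx=1.9,fy=1.9,interpolation=cv2.INTER_CUBIC) for x in (b['image'][180:340,180:430,::-1],a['image'][180:340,200:360,::-1])]))
cv2.imwrite('pics/c11b.png',cv2.resize(b['image'][230:320,215:325,::-1],None,fx=6,fy=6,interpolation=cv2.INTER_CUBIC))
h=cv2.cvtColor(b['image'],cv2.COLOR_RGB2HSV);m=cv2.inRange(h,(105,150,60),(125,255,255))[215:260,360:400]
pts=np.argwhere(m)[:,::-1]+[360,215];print('side grip',atz(b,pts.mean(0),.014))
for n in ['bottle_amber','bottle_buffer','beaker_3','petri_dish']:
    r=nets.spot_point(b,n)
    if r: print(n,atz(b,r[0]['location'],0),r[0]['score'])
o=bot.get_obs();print(o['t'],o['eef_pos'],o['contact_force'])
E
```

```text
side grip [0.55703648 0.32805791 0.014     ]
bottle_amber [0.54599914 0.43197263 0.        ] 0.91
bottle_buffer [ 0.5446121  -0.12115709  0.        ] 0.88
beaker_3 [0.62524166 0.21304274 0.        ] 0.97
petri_dish [0.47945976 0.21679098 0.        ] 0.78
24.45 [0.48487489 0.32984712 0.21074049] [-0.23884462 -0.66030895 -0.1417767 ]
```

View pics/c11.png

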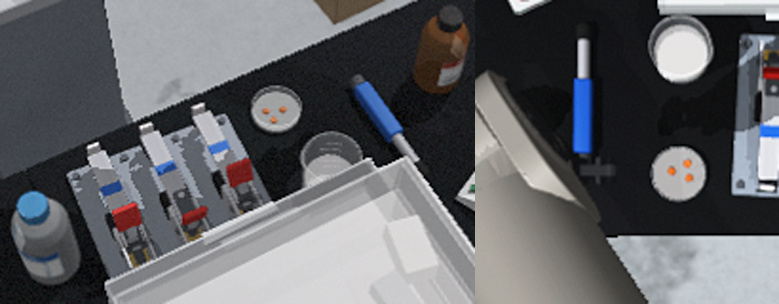

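View pics/c11b.png

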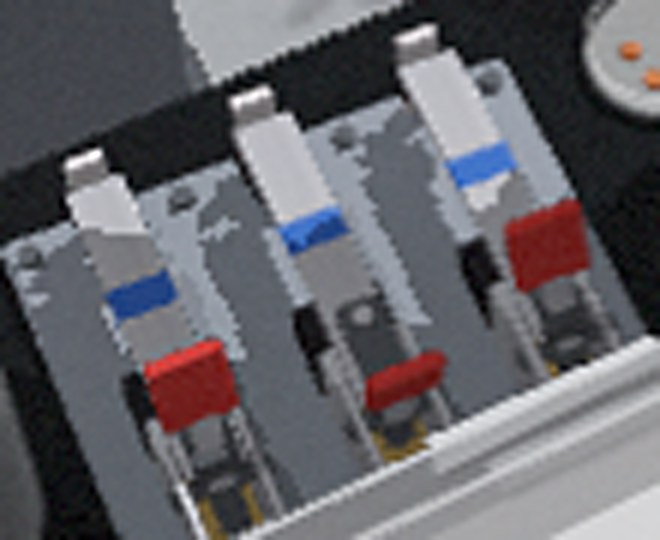

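```bash
python3 - <<'E'
from h import *
a=imaging.read_camera('top');b=imaging.read_camera('side')
th=-.0635;C=np.array([[np.cos(th),-np.sin(th)],[np.sin(th),np.cos(th)]]);O=np.array([.5642,.0363])
for q in(.7,1.0,1.2,1.4):
  l=q-.35;w=O+C@[.045+.049*np.sin(l),0];z=.05+.049*np.cos(l);print(q,proj(a,[*w,z]),proj(b,[*w,z]))
for p,(l,t,r,bb) in((a,(375,190,405,235)),(b,(265,270,295,310))):
  h=cv2.cvtColor(p['image'],cv2.COLOR_RGB2HSV);m=cv2.inRange(h,(0,170,60),(8,255,255))[t:bb,l:r];print(np.argwhere(m).mean(0)[::-1]+[l,t])
E
```

```text
0.7 [[391.68900076 203.7811112 ]] [[282.6647362  293.88744274]]
1.0 [[391.52280526 198.32257652]] [[285.14462513 300.22604158]]
1.2 [[391.25599447 195.52308151]] [[286.58192923 304.33724012]]
1.4 [[390.88009916 193.52504697]] [[287.77158984 308.14339032]]
[391.45098039 205.7745098 ]
[281.5        293.12121212]
```

The measured mid lever is only at about 0.65 rad (it hangs near the dead point and has not snapped), so I will take the bar again and push further.

Request:
{"op": "apply_moves", "data": {
  "moves": "-0.06 0 0.2 0 0 0 0;-0.06 0 0.195 0 0 0 0;-0.06 0 0 0 0 0 0;-0.06 0 0 0.28 0 0 0;-0.06 0 0 0.28 0 0 0;-0.06 0 0 0.28 0 0 0;-0.06 0 0 0.28 0 0 0;-0.06 0 0 0.1 0 0 0;-0.06 0 0 0 0 0 0;-0.06 0 0 0 0 0 0;-0.06 0 0 0 0 0 0"
}}

```text
t: 25.47
eef_pos: [0.5332, 0.3309, 0.0666]
tool_rot: [0.0, 0.707, 0.707, 0.002]
contact_force: [0.0, 0.6, 0.1]
gripper_width: 0.531
```

```bash
python3 - <<'E'
from h import *
b=shot('side','s12.png')
cv2.imwrite('pics/c12.png',cv2.resize(b['image'][195:285,330:430,::-1],None,fx=6,fy=6,interpolation=cv2.INTER_CUBIC))
cv2.imwrite('pics/c12b.png',cv2.resize(b['image'][230:320,215:325,::-1],None,fx=6,fy=6,interpolation=cv2.INTER_CUBIC))
print(bot.get_obs()['eef_pos'])
E
```

```text
[0.53328541 0.33110005 0.06690824]
```

View pics/c12.png

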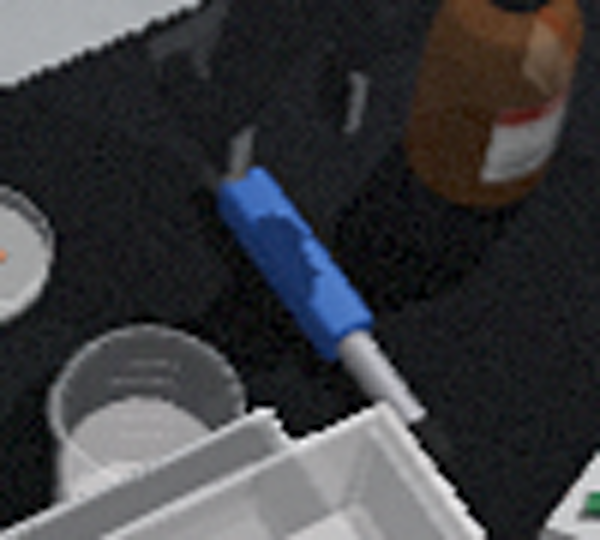

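Request:
{"op": "apply_moves", "data": {
  "moves": "-0.06 0 0 0.25 0 0 0;-0.06 0 0 0.2 0 0 0;-0.06 0 0 0.07 0 0 0;-0.06 0 0 0 0 0 0;-0.06 0 0 0 0 0 0;1 0 0 0 0 0 0;1 0 0 0 0 0 0;1 0 0 0 0 0 0;1 0 0 0 0 0 0;1 0 0 0 0 0 0;1 0 0 0 0 0 0",
  "force": 70
}}

```text
t: 26.43
eef_pos: [0.533, 0.3309, 0.0042]
tool_rot: [0.0, 0.707, 0.707, 0.002]
contact_force: [-0.7, -0.1, 6.2]
gripper_width: 0.236
```

Request:
{"op": "apply_moves", "data": {
  "moves": "1 0 0 -0.1 0 0 0;1 0 0 -0.3 0 0 0;1 0 0 -0.3 0 0 0;1 0 0 -0.3 0 0 0;1 0 0 -0.3 0 0 0;1 0 0 -0.3 0 0 0;1 0 0 0 0 0 0;1 0 -0.28 0 0 0 0;1 0 -0.28 0 0 0 0;1 0 -0.24 0 0 0 0;1 0 0 0 0 0 0;1 0 0 0 0 0 0"
}}

```text
t: 27.43
eef_pos: [0.4342, 0.3303, 0.195]
tool_rot: [-0.0, 0.706, 0.708, 0.0]
contact_force: [0.4, 0.7, -2.0]
gripper_width: 0.24
```

Request:
{"op": "apply_moves", "data": {
  "moves": "1 -0.265 0 0 0 0 0;1 -0.265 0 0 0 0 0;1 -0.265 0 0 0 0 0;1 -0.265 0 0 0 0 0;1 -0.265 0 0 0 0 0;1 -0.265 0 0 0 0 0;1 -0.265 0 0 0 0 0;1 -0.265 0 0 0 0 0;1 -0.265 0 0 0 0 0;1 0 0 0 0 0 0.5;1 0 0 0 0 0 0.4;1 0 0 0 0 0 0"
}}

```text
t: 28.43
eef_pos: [0.4369, 0.0425, 0.1947]
tool_rot: [0.0, 0.73, 0.683, 0.001]
contact_force: [0.0, -0.3, -1.9]
gripper_width: 0.238
```

Request:
{"op": "apply_moves", "data": {
  "moves": "1 0 0 0.15 0 0 0;1 0 0 0.2 0 0 0;1 0 0 0.2 0 0 0;1 0 0 0.18 0 0 0;1 0 0 0.14 0 0 0;1 0 0 0 0 0 0;1 0 0 0 0 0 0;1 0 0 0 0 0 0"
}}

```text
t: 29.1
eef_pos: [0.4369, 0.0439, 0.0906]
tool_rot: [0.0, 0.729, 0.685, 0.001]
contact_force: [-0.2, -0.2, -1.7]
gripper_width: 0.238
```

```bash
python3 - <<'E'
from h import *
b=shot('side','s13.png');a=shot('top','t13.png')
cv2.imwrite('pics/c13.png',np.hstack([cv2.resize(x,None,fx=4,fy=4,interpolation=cv2.INTER_CUBIC) for x in (b['image'][220:320,220:320,::-1],a['image'][190:290,340:440,::-1])]))
o=bot.get_obs();print(o['eef_pos'],o['tool_rot'],o['contact_force'])
for p,(l,t,r,bb) in((a,(375,190,405,235)),(b,(265,270,295,310))):
  h=cv2.cvtColor(p['image'],cv2.COLOR_RGB2HSV);m=cv2.inRange(h,(0,170,60),(8,255,255))[t:bb,l:r];print(np.argwhere(m).mean(0)[::-1]+[l,t])
E
```

```text
[0.43708685 0.04404691 0.09092491] [5.67009957e-04 7.28765661e-01 6.84761978e-01 1.15021717e-03] [-1.47547699  0.50515823 -1.06175757]
[391.44859813 205.85981308]
[281.46551724 293.20689655]
```

View pics/c13.png

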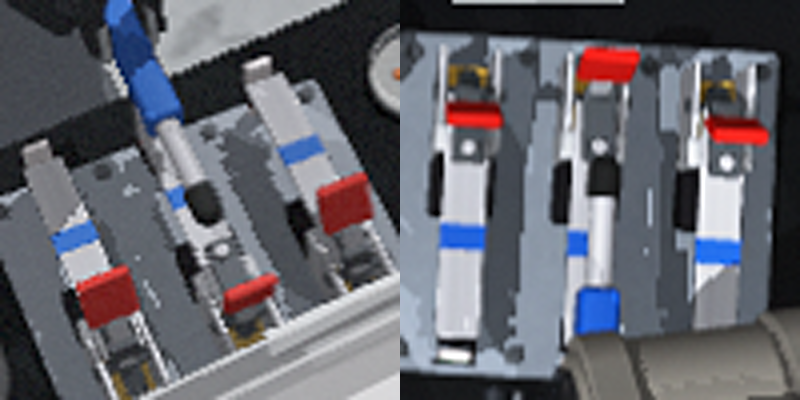

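Request:
{"op": "apply_moves", "data": {
  "moves": "1 0 0.1 0 0 0 0;1 0 0.1 0 0 0 0;1 0 0.1 0 0 0 0;1 0 0.05 0 0 0 0;1 0 0.05 0 0 0 0;1 0 0.05 0 0 0 0;1 0 0 0 0 0 0;1 0 0 0 0 0 0"
}}

```text
t: 29.87
eef_pos: [0.4902, 0.0404, 0.0899]
tool_rot: [0.0, 0.729, 0.685, 0.0]
contact_force: [0.2, -0.1, -1.9]
gripper_width: 0.241
```

```bash
python3 - <<'E'
from h import *
b=shot('side','s14.png');a=shot('top','t14.png')
cv2.imwrite('pics/c14.png',np.hstack([cv2.resize(x,None,fx=4,fy=4,interpolation=cv2.INTER_CUBIC) for x in (b['image'][220:320,220:320,::-1],a['image'][190:290,340:440,::-1])]))
o=bot.get_obs();print(o['eef_pos'],o['tool_rot'],o['contact_force'])
for p,(l,t,r,bb) in((a,(375,180,405,235)),(b,(265,270,295,310))):
  h=cv2.cvtColor(p['image'],cv2.COLOR_RGB2HSV);m=cv2.inRange(h,(0,170,60),(8,255,255))[t:bb,l:r];print(np.argwhere(m).mean(0)[::-1]+[l,t])
E
```

```text
[0.48989506 0.04040228 0.08985832] [2.21366839e-04 7.28868557e-01 6.84653563e-01 2.77024237e-04] [ 0.3530608   0.93709697 -1.84671764]
[391.36196319 198.86503067]
[284.01754386 299.45614035]
```

View pics/c14.png

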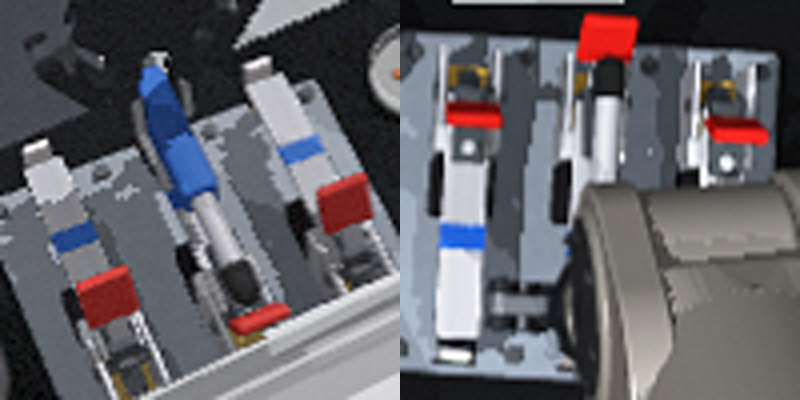

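Request:
{"op": "apply_moves", "data": {
  "moves": "1 0 0.05 0 0 0 0;1 0 0.05 0 0 0 0;1 0 0 0 0 0 0;1 0 0 0 0 0 0"
}}

```text
t: 30.3
eef_pos: [0.5024, 0.0396, 0.0898]
tool_rot: [0.0, 0.729, 0.685, 0.0]
contact_force: [-0.2, -0.7, -2.4]
gripper_width: 0.242
```

```bash
cat > m.py <<'E'
from h import *
import sys
k=sys.argv[1]
b=shot('side',f's{k}.png');a=shot('top',f't{k}.png')
cv2.imwrite(f'pics/c{k}.png',np.hstack([cv2.resize(x,None,fx=4,fy=4,interpolation=cv2.INTER_CUBIC) for x in (b['image'][220:320,220:320,::-1],a['image'][180:280,340:440,::-1])]))
o=bot.get_obs();print(o['t'],o['eef_pos'],o['contact_force'])
for p,(l,t,r,bb) in((a,(375,180,405,235)),(b,(265,270,295,312))):
  h=cv2.cvtColor(p['image'],cv2.COLOR_RGB2HSV);m=cv2.inRange(h,(0,170,60),(8,255,255))[t:bb,l:r];print(np.argwhere(m).mean(0)[::-1]+[l,t])
E
python3 m.py 15
```

```text
30.4 [0.50164928 0.03966315 0.08958577] [-0.27825835 -0.25565273 -1.55873671]
[390.88489209 194.72661871]
[281. 306.]
```

View pics/c15.png

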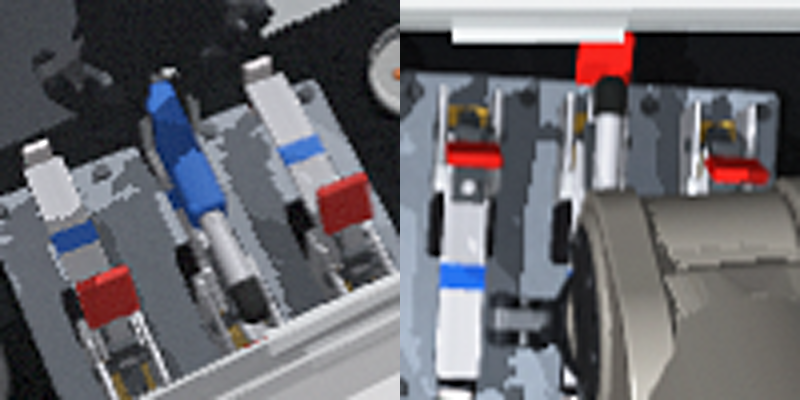

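Request:
{"op": "apply_moves", "data": {
  "moves": "1 0 0.03 0 0 0 0;1 0 0.03 0 0 0 0;1 0 0 0.025 0 0 0;1 0 0 0.025 0 0 0;1 0 0 0 0 0 0;1 0 0 0 0 0 0;1 0 0 0 0 0 0"
}}

```text
t: 30.98
eef_pos: [0.5088, 0.0392, 0.0836]
tool_rot: [-0.0, 0.729, 0.685, -0.0]
contact_force: [0.3, -0.1, -1.8]
gripper_width: 0.237
```

```bash
python3 m.py 16
```

```text
31.0833 [0.50871517 0.03923432 0.0836562 ] [ 0.2255819  -1.18714223 -1.54610222]
[390.72268908 194.31092437]
[281. 306.]
```

View pics/c16.png

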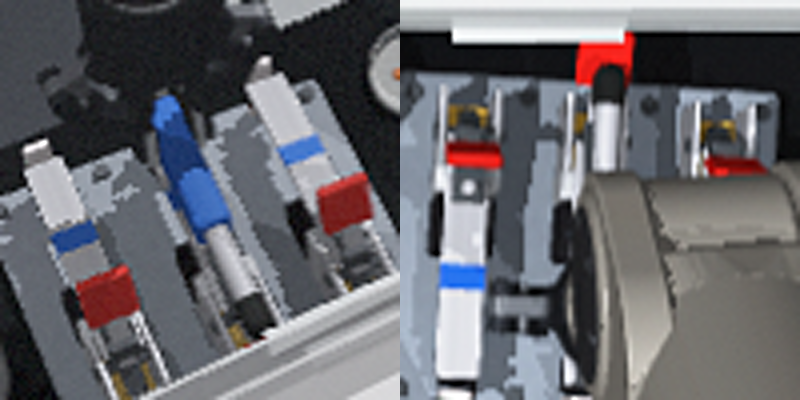

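Request:
{"op": "apply_moves", "data": {
  "moves": "1 0 0 -0.05 0 0 0;1 0 -0.1 0 0 0 0;1 0 -0.25 0 0 0 0;1 0 -0.25 0 0 0 0;1 0 0 0 0 0 0;1 0 0 0 0 0 0"
}}

```text
t: 31.58
eef_pos: [0.4355, 0.0438, 0.09]
tool_rot: [-0.001, 0.729, 0.685, -0.0]
contact_force: [1.4, -0.0, -1.9]
gripper_width: 0.242
```

```bash
python3 m.py 17
```

```text
31.6833 [0.43826537 0.04400958 0.09034599] [ 0.09778372 -0.35344928 -1.04289571]
[391.06849315 194.95890411]
[281. 306.]
```

View pics/c17.png

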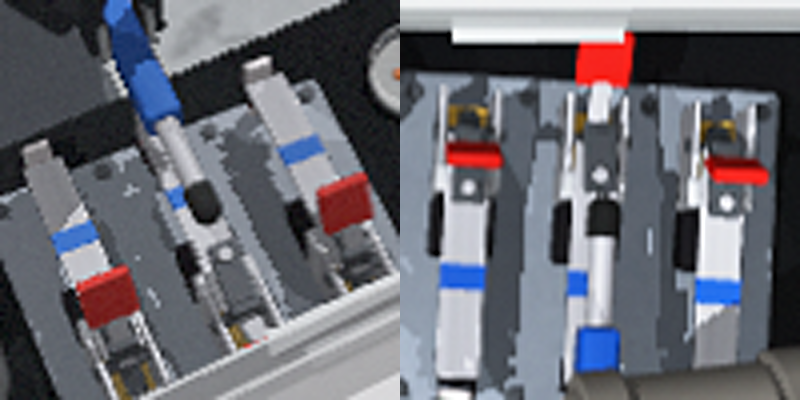

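```bash
python3 - <<'E'
from h import *
a=imaging.read_camera('top')
th=-.0635;C=np.array([[np.cos(th),-np.sin(th)],[np.sin(th),np.cos(th)]]);O=np.array([.5642,.0363])
def P(q,r,n):
  l=q-.35;x=.045+r*np.sin(l)-n*np.cos(l);z=.05+r*np.cos(l)+n*np.sin(l);return proj(a,[*(O+C@[x,0]),z])[0,1]
for q in(0,.65,1.0,1.1,1.2,1.3,1.4,1.5):print(q,[round(P(q,r,n),1) for r,n in((.033,.004),(.065,.004),(.065,-.004),(.033,-.004))])
i=a['image'][185:205,393].astype(int);print([(185+k,list(v)) for k,v in enumerate(i)])
i=a['image'][185:205,397].astype(int);print([(185+k,list(v)) for k,v in enumerate(i)])
E
python3 - <<'E'
import cv2
a=cv2.imread('pics/t17.png');cv2.imwrite('pics/c17b.png',cv2.resize(a[175:215,375:415],None,fx=14,fy=14,interpolation=cv2.INTER_NEAREST))
E
```

```text
0 [np.float64(219.5), np.float64(223.1), np.float64(219.4), np.float64(215.9)]
0.65 [np.float64(209.7), np.float64(203.3), np.float64(199.8), np.float64(206.3)]
1.0 [np.float64(204.9), np.float64(194.2), np.float64(191.6), np.float64(202.4)]
1.1 [np.float64(203.8), np.float64(192.0), np.float64(189.8), np.float64(201.5)]
1.2 [np.float64(202.8), np.float64(190.2), np.float64(188.2), np.float64(200.8)]
1.3 [np.float64(201.8), np.float64(188.5), np.float64(186.9), np.float64(200.2)]
1.4 [np.float64(201.0), np.float64(187.2), np.float64(186.0), np.float64(199.7)]
1.5 [np.float64(200.4), np.float64(186.2), np.float64(185.3), np.float64(199.4)]
[(185, [np.int64(194), np.int64(198), np.int64(200)]), (186, [np.int64(201), np.int64(207), np.int64(209)]), (187, [np.int64(228), np.int64(232), np.int64(234)]), (188, [np.int64(240), np.int64(245), np.int64(247)]), (189, [np.int64(226), np.int64(239), np.int64(241)]), (190, [np.int64(233), np.int64(164), np.int64(166)]), (191, [np.int64(250), np.int64(25), np.int64(17)]), (192, [np.int64(248), np.int64(34), np.int64(27)]), (193, [np.int64(248), np
[... 950 characters left out ...]
nt64(37), np.int64(29)]), (192, [np.int64(255), np.int64(36), np.int64(27)]), (193, [np.int64(252), np.int64(32), np.int64(27)]), (194, [np.int64(248), np.int64(31), np.int64(26)]), (195, [np.int64(245), np.int64(31), np.int64(23)]), (196, [np.int64(233), np.int64(29), np.int64(24)]), (197, [np.int64(198), np.int64(23), np.int64(20)]), (198, [np.int64(145), np.int64(20), np.int64(19)]), (199, [np.int64(111), np.int64(14), np.int64(15)]), (200, [np.int64(92), np.int64(27), np.int64(29)]), (201, [np.int64(82), np.int64(67), np.int64(75)]), (202, [np.int64(87), np.int64(97), np.int64(110)]), (203, [np.int64(86), np.int64(96), np.int64(106)]), (204, [np.int64(95), np.int64(103), np.int64(113)])]
```

View pics/c17b.png

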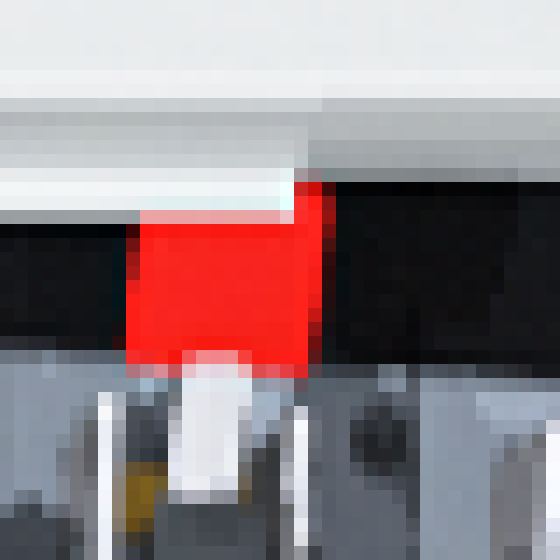

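Request:
{"op": "apply_moves", "data": {
  "moves": "1 0 0 -0.2 0 0 0;1 0 0 -0.3 0 0 0;1 0 0 -0.3 0 0 0;1 0 0 -0.08 0 0 0;1 0 0 0 0 0 -0.9;1 0 0 0 0 0 0;1 0 0 0 0 0 0"
}}

```text
t: 32.32
eef_pos: [0.4373, 0.0437, 0.195]
tool_rot: [-0.0, 0.708, 0.707, -0.0]
contact_force: [-0.4, -0.1, -2.1]
gripper_width: 0.238
```

Request:
{"op": "apply_moves", "data": {
  "moves": "1 0.265 0 0 0 0 0;1 0.265 0 0 0 0 0;1 0.265 0 0 0 0 0;1 0.265 0 0 0 0 0;1 0.265 0 0 0 0 0;1 0.265 0 0 0 0 0;1 0.265 0 0 0 0 0;1 0.265 0 0 0 0 0;1 0.265 0 0 0 0 0;1 0 0.27 0 0 0 0;1 0 0.27 0 0 0 0;1 0 0.25 0 0 0 0"
}}

```text
t: 33.32
eef_pos: [0.5325, 0.3307, 0.1936]
tool_rot: [-0.0, 0.707, 0.707, -0.001]
contact_force: [0.2, -0.0, -1.4]
gripper_width: 0.24
```

Request:
{"op": "apply_moves", "data": {
  "moves": "1 0 0 0 0 0 0;1 0 0 0.28 0 0 0;1 0 0 0.28 0 0 0;1 0 0 0.28 0 0 0;1 0 0 0.28 0 0 0;1 0 0 0.2 0 0 0;1 0 0 0.05 0 0 0;1 0 0 0 0 0 0;1 0 0 0 0 0 0;1 0 0 0 0 0 0"
}}

```text
t: 34.15
eef_pos: [0.533, 0.3308, 0.0325]
tool_rot: [0.0, 0.707, 0.707, 0.001]
contact_force: [0.2, 0.4, -1.5]
gripper_width: 0.239
```

Request:
{"op": "apply_moves", "data": {
  "moves": "1 0 0 0.1 0 0 0;1 0 0 0.08 0 0 0;1 0 0 0.05 0 0 0;1 0 0 0 0 0 0;1 0 0 0 0 0 0"
}}

```text
t: 34.57
eef_pos: [0.5317, 0.3301, 0.0042]
tool_rot: [-0.0, 0.707, 0.707, 0.0]
contact_force: [-3.8, -1.9, 9.2]
gripper_width: 0.242
```

Request:
{"op": "apply_moves", "data": {
  "moves": "0.2 0 0 0 0 0 0;-0.06 0 0 0 0 0 0;-0.06 0 0 0 0 0 0;-0.06 0 0 0 0 0 0;-0.06 0 0 0 0 0 0;-0.06 0 0 -0.1 0 0 0;-0.06 0 0 -0.3 0 0 0;-0.06 0 0 -0.33 0 0 0;-0.06 0 0 -0.33 0 0 0;-0.06 0 0 -0.33 0 0 0;-0.06 0 0 -0.33 0 0 0;-0.06 0 0 0 0 0 0"
}}

```text
t: 35.57
eef_pos: [0.5359, 0.3323, 0.2197]
tool_rot: [0.001, 0.707, 0.707, 0.007]
contact_force: [1.1, -0.4, 0.4]
gripper_width: 0.532
```

Request:
{"op": "apply_moves", "data": {
  "moves": "-0.06 0 -0.2 0 0 0 0;-0.06 0 -0.2 0 0 0 0;-0.06 0 0 0 0 0 0;-0.06 0 0 0 0 0 0;-0.06 0 0 0 0 0 0;-0.06 0 0 0 0 0 0"
}}

```text
t: 36.07
eef_pos: [0.4848, 0.3297, 0.21]
tool_rot: [0.0, 0.707, 0.707, 0.0]
contact_force: [0.0, -0.5, -0.6]
gripper_width: 0.532
```

```bash
python3 - <<'E'
from h import *
b=shot('side','s18.png');a=shot('top','t18.png')
cv2.imwrite('pics/c18.png',np.hstack([cv2.resize(x,None,fx=1.9,fy=1.9,interpolation=cv2.INTER_CUBIC) for x in (b['image'][180:340,180:430,::-1],a['image'][180:340,200:360,::-1])]))
cv2.imwrite('pics/c18b.png',cv2.resize(a['image'][180:300,330:440,::-1],None,fx=5,fy=5,interpolation=cv2.INTER_CUBIC))
h=cv2.cvtColor(b['image'],cv2.COLOR_RGB2HSV);m=cv2.inRange(h,(105,150,60),(125,255,255))[215:260,360:400]
pts=np.argwhere(m)[:,::-1]+[360,215];print('side grip',atz(b,pts.mean(0),.014))
o=bot.get_obs();print(o['t'],o['eef_pos'],o['contact_force'])
E
```

```text
side grip [0.55523573 0.32817337 0.014     ]
36.1667 [0.4846435  0.32966373 0.20965416] [ 1.1896718   0.86442006 -0.18130673]
```

View pics/c18.png

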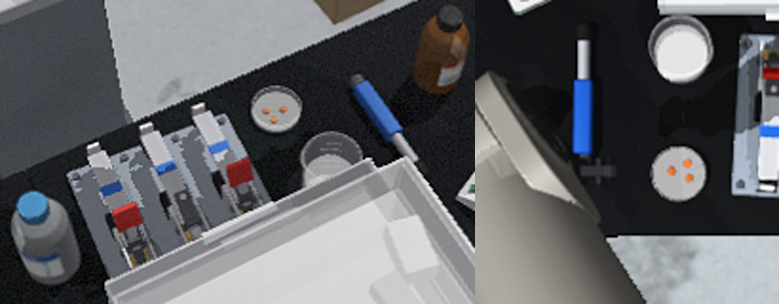

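View pics/c18b.png

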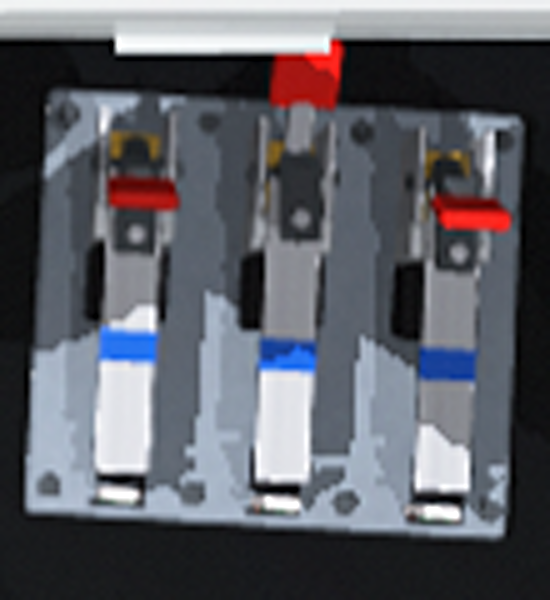

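```bash
python3 -c "
from station import bot
print(bot.hand_in())"
```

```text
the job is handed in; nothing more can be done
None
```

I tested all three springs, opened the weak spring's clamp (the mid lane) with the throw bar, laid the bar down flat and handed in at about 36 s. The hand-in gives no verdict.

- **Spring test:** Each spring was pressed to about 8 N, with readings between 8.1 and 8.6 N. Left and right sank about 4.5 mm at the band, which is sound. The mid spring sank about 12 mm, which is weak. The pointers themselves could not be read in the pictures, so their zones are inferred from the force and the sinking.
- **Clamp:** The first push left the mid lever at only about 0.65 rad. I noticed this only after I had laid the bar down, so I picked it up again and pushed further. After that the top picture put the lever at about 1.4 rad with the bar withdrawn. Its far edge is hidden under the rim of the clear bin behind the fixture, so the reading rests on its near edge. The left and right levers look closed.
- **Bar and bystanders:** The bar lies flat about 5 mm from where it started, and the gripper is clear of everything. The bottles, beaker and petri dish look unmoved. In the last network check, after I first laid the bar down, each agreed with its starting place to within about 10 mm, which is about the networks' own scatter.

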